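# Load the pin fixture from the rotary plate magazine

### The arm

A 6-joint arm with a two-finger parallel gripper is mounted at the origin on the work surface. World frame = base frame: x ahead of the robot, y to its left, z up, the work surface at z = 0. Lengths are in mm, angles in rad, forces in N, time in s.
With the tool pointing down it reaches from about 350 to 875 mm from the base axis. Payload 4.2 kg.
Tool frame: the origin (TCP) lies at the very end of the fingers, on their centre line; the grasp point (between the pads) lies 19 mm behind it; y points along the fingers, z is the direction in which the jaws open and shut, and the axes are right-handed (so a half turn about y gives the same grasp; the last joint's range is limited). The gripper opens to 85 mm and grips with 20 to 120 N. Pads are 22 mm wide; open, the fingers measure 114 mm over their backs; the gripper's body (76 mm by 85 mm) begins 54 mm behind the grasp point. The pads swing forward as they close: fully open they stand 13 mm farther back than shut.
Start: joints at [-1.041, 0.385, 0.008, 0, -1.194, -0.259], TCP at [167.205, -602.197, 231.312] pointing down, gripper open.
Joint ranges: [-3.14, 3.14], [-1.21, 2.06], [-1.07, 1.41], [-3.16, 2.05], [-2.99, -0.16], [-3.1, 3.1]. Speed limits (rad/s): [2.79, 2.79, 3.14, 3.14, 3.14, 3.14].

### API

Orientations are given as a unit quaternion [x, y, z, w].
In Python, from bench import arm gives the robot as it stands.
- The arm moves only by the shell command python3 -m creep 'ROWS'. ROWS is JSON, a list of rows, each an object with "delta_pos": the shift along the tool's x, y, z in mm, a list of three; "rot": the turn, a rotation vector about the tool's x, y, z in rad, a list of three; "jaw": the finger opening in mm, from 0 to 85.4. A call has exactly 10 rows; each row shifts and turns the commanded pose from where the row before left it, along the tool's axes as they then stand; what a row does not reach is not made up. A row lasts 1/12 s, in which the tool goes at most 41.7 mm and 7.16 degrees, less where a joint would pass 70% of its speed; a pose out of reach is approached as far as the arm can. A call is refused whole if a number of a shift passes 41.7 or a number of a turn 0.125, either way. A call with a gripper value outside its range is refused whole. The fingers move at their own pace and stop on an object; the grip force is fixed at half the most. Time passes only in rows, so rows that do not move let the fingers close, or fill a call up. It gives the time, the measured TCP pose, the force and the opening at its end, in the units of the state.
- arm.read_state(): the state, without advancing time (a new reading comes with each control period).
- arm.get_image(name): name is "scene" or "top"; returns the picture (384x512x3 uint8, red, green, blue); there is no depth.
- arm.calibration(name): a dict with "intrinsics" (3x3 intrinsics, pixels), "dist_coeffs" ([k1, k2, p1, p2, k3] as OpenCV has them; the pictures are not rectified), "R" (3x3) and "t" (3): a world point X has camera coordinates R X + t. Camera axes: x right, y down, z forward; pixel columns grow to the right and rows downward; lengths in mm; the calibration is good to about 2 mm. A picture is of the moment at which its call begins. calibration takes no time and is no camera call.
- arm.job_done(): hands the job in, once; it reports no verdict.
Trained networks look in the newest picture that a camera, given by its name, has taken for a name from the list of things; names that differ only in an ending like _2 or _b are one class to them, and where a whole thing is asked for, a point or a joint stands for the part that bears it (a point fixed in the world has none). Each returns a list of dicts, best first, with "p" (0 to 1); they miss things now and then, are a little off and sometimes report something else, mostly with a low value. They report only what shows in the picture. A call takes as long as a camera call.
- arm.find_in(camera, target): "location" ([column, row] in pixels, amid what is visible of it).
- arm.masks_of(camera, target): "pixels" (384x512 bool, what is visible of it) and "location" ([column, row] in pixels, amid what is visible of it).
The state is a dict: "clock": time; "joints": joint angles; "joint_vel": joint speeds; "joint_efforts": joint torques, N m; "position": TCP position; "ee_rot": TCP orientation; "contact_force": force on the tool from outside, world axes, zero at the start; "wrist_torque": the same for the moment, N m; "gripper_width": finger opening in mm.
Only numpy, scipy, OpenCV 4.12 (cv2) and the standard library are available. Lean on these libraries where they do the work, as an engineer would, in place of code of your own. Each camera call takes 0.05 s, during which the arm holds its last target. There are 200 camera calls.

### The job

Get every mounting plate out of the rotary magazine and onto the pin fixture: try each plate on the nests until you find the one whose dowel pins match its holes, so that it drops down flat onto the seat. Plates can only be reached at the open front of the magazine, so turn its table to the next click by a red post to bring the others out from under the guard, and when all are loaded leave the table back at its home click. Do not disturb the other things on the bench.

Things in the scene. Friction and masses are not known exactly. Their poses are not given: they have to be found in the camera images.
- plate_a_mid (a point): Centre of a mounting plate, 30 mm above its underside: aluminium plate 58 (its x) by 118 (its y) by 10 mm thick, with a blue grip block 26 (x) by 30 (y) mm on its middle, 60 mm tall over all, 0.3 kg. Two 13 mm through holes, symmetrical about the middle (half a turn makes no difference), in a pattern unlike the other plates'. Starts flat on the magazine's turntable; None if absent.
- plate_b_mid (a point): Centre of a mounting plate, 30 mm above its underside: aluminium plate 58 (its x) by 118 (its y) by 10 mm thick, with a blue grip block 26 (x) by 30 (y) mm on its middle, 60 mm tall over all, 0.3 kg. Two 13 mm through holes, symmetrical about the middle (half a turn makes no difference), in a pattern unlike the other plates'. Starts flat on the magazine's turntable; None if absent.
- plate_c_mid (a point): Centre of a mounting plate, 30 mm above its underside: aluminium plate 58 (its x) by 118 (its y) by 10 mm thick, with a blue grip block 26 (x) by 30 (y) mm on its middle, 60 mm tall over all, 0.3 kg. Two 13 mm through holes, symmetrical about the middle (half a turn makes no difference), in a pattern unlike the other plates'. Starts flat on the magazine's turntable; None if absent.
- nest_1 (a point): Middle of the first (nearest the robot) nest of the fixture, on its flat seat 20 mm above the bench. Two 10 mm dowel pins stand 22 mm above the seat (top 6 mm tapered), symmetrical about this point; which nest has which pin pattern changes from run to run. A plate that fits drops until this point is 30 mm below the plate's centre point; any other stays up on the pin tips, about 22 mm higher, or tilted.
- nest_2 (a point): Middle of the middle nest of the fixture, on its flat seat 20 mm above the bench. Two 10 mm dowel pins stand 22 mm above the seat (top 6 mm tapered), symmetrical about this point; which nest has which pin pattern changes from run to run. A plate that fits drops until this point is 30 mm below the plate's centre point; any other stays up on the pin tips, about 22 mm higher, or tilted.
- nest_3 (a point): Middle of the third (farthest) nest of the fixture, on its flat seat 20 mm above the bench. Two 10 mm dowel pins stand 22 mm above the seat (top 6 mm tapered), symmetrical about this point; which nest has which pin pattern changes from run to run. A plate that fits drops until this point is 30 mm below the plate's centre point; any other stays up on the pin tips, about 22 mm higher, or tilted.
- fixture: Steel base bolted down, 270 (its x) by 150 (y) by 20 mm high; origin: centre of its underside. Three nests 85 mm apart along its x; a seated plate has its x, y along the fixture's x, y. Hole and pin patterns (the same three, each once): 62 mm apart along y; 92 mm apart along y; slanted, at (14, 39) and (-14, -39) mm.
- magazine: Rotary magazine, bolted down; origin on the turntable's axis, on the bench. Turntable 330 mm across, top 30 mm above the bench. A clear guard roof, 100 to 106 mm above the bench, covers it from 13 mm behind the axis (along +x) to the rear. Open loading side: its -x side (yellow pointer). Plates lie about 100 mm from the axis, 120 degrees apart: one in front, two under the guard.
- deck (a joint): Turntable angle, rad, counter-clockwise from above positive. Three sprung clicks at -2.094, 0 (home) and +2.094, stops just beyond the outer two. Released between clicks it returns to the nearer one (humps half-way between); under 8 N at a post turns it. Plates lie loose and ride round by friction: turn it steadily. Starts near 0.
- post_left (a point): Red upright post for turning the table, 16 mm in diameter, 60 mm tall above the turntable, 140 mm from its axis; this point is on the post's axis, 65 mm above the bench (25 mm below its top). At home it stands at the front left (+y side), 60 degrees from the magazine's -x direction; it turns with the table and passes under the guard. (A third post, at the rear, is not listed.)
- post_right (a point): Red upright post for turning the table, 16 mm in diameter, 60 mm tall above the turntable, 140 mm from its axis; this point is on the post's axis, 65 mm above the bench (25 mm below its top). At home it stands at the front right (-y side), 60 degrees from the magazine's -x direction; it turns with the table and passes under the guard. (A third post, at the rear, is not listed.)
- holder_1: Bystander, not to be disturbed: bright steel tool holder, disc foot 62 mm across with a taper up, 85 mm tall; origin at its underside or middle.
- holder_2: Bystander, not to be disturbed: dark steel tool holder, disc foot 62 mm across with a taper up, 85 mm tall; origin at its underside or middle.
- screwdriver: Bystander, not to be disturbed: screwdriver lying on the bench; origin at its underside or middle.
- spanner: Bystander, not to be disturbed: spanner lying on the bench; origin at its underside or middle.
- oil_tin: Bystander, not to be disturbed: red tin 64 mm across, 120 mm tall; origin at its underside or middle.
- bearing: Bystander, not to be disturbed: steel bearing ring 72 mm across, 18 mm high; origin at its underside or middle.
- gauge_box: Bystander, not to be disturbed: wooden box 70 x 110 x 35 mm; origin at its underside or middle.

How it is judged:
By the outcome, as a careful person would: the job done as asked, in the order asked, and still so for the second after the job is handed in, with the robot touching nothing.
Of plate_a, plate_b, plate_c only 2 to 3 are there at a start; the rules pass over those that are not, and their reading is None.
At some moment in a run one of plate_a, plate_b, plate_c may be knocked a few centimetres aside while the robot is not near it.
It also fails if it takes over 210 s, if anything falls off the work surface, if the arm or the gripper's body presses on something with over 40 N, if the wrist force passes 120 N, or if a joint passes its speed limit or range.

## Working session

There is one attempt and no reset: what is moved stays moved. The work goes in short steps, Python scripts to look and compute and a shell command to move; the robot and the scene stay as the last step left them, time stands still between calls to the robot, and variables do not carry over. Pictures are saved under pics/ and viewed, about 12 in all and at most 16, crops included, and the job is handed in when it is done.

```bash
ls; mkdir -p pics; cat > h.py <<'E'
import numpy as np, cv2
from bench import arm
from scipy.spatial.transform import Rotation as Ro
def snap(n,f):
    im=arm.get_image(n); cv2.imwrite('pics/'+f,im[:,:,::-1]); return im
def ray(n,px):
    c=arm.calibration(n); K=np.array(c['intrinsics']);R=np.array(c['R']);t=np.array(c['t'])
    u=cv2.undistortPoints(np.array([[px]],float),K,np.array(c['dist_coeffs']))[0,0]
    return -R.T@t, R.T@np.array([u[0],u[1],1])
def at(n,px,z):
    o,d=ray(n,px); return o+d*(z-o[2])/d[2]
def proj(n,X):
    c=arm.calibration(n);R=np.array(c['R'])
    return cv2.projectPoints(np.array(X,float).reshape(-1,3),cv2.Rodrigues(R)[0],np.array(c['t'],float),np.array(c['intrinsics']),np.array(c['dist_coeffs']))[0][:,0]
E
python3 - <<'E'
from h import *
a=snap('top','t1.png'); b=snap('scene','s1.png')
s=arm.read_state(); print(s['clock'],s['position'],s['ee_rot'],Ro.from_quat(s['ee_rot']).as_matrix().round(3),s['gripper_width'])
for c in('top','scene'):
  o,d=ray(c,(256,192)); print(c,o.round(),(d/np.linalg.norm(d)).round(2))
for c in ('top','scene'):
 for n in ('plate_a_mid','post_left','fixture','magazine'):
  print(c,n,[(np.round(r['location']).tolist(),round(r['p'],2)) for r in arm.find_in(c,n)][:6])
E
```

```text
pics
0.1 [ 167.04827635 -601.72535096  230.33745491] [-0.6999727  -0.0952456   0.09549636  0.701318  ] [[ 0.964 -0.001 -0.267]
 [ 0.267  0.002  0.964]
 [-0.    -1.     0.002]] 85.72238111773662
top [ 367.   19. 1495.] [ 0.1  0.  -1. ]
scene [ 882. -628.  784.] [-0.33  0.63 -0.71]
top plate_a_mid [([189.0, 186.0], 0.79), ([183.0, 170.0], 0.59)]
top post_left [([183.0, 167.0], 0.97)]
top fixture [([328.0, 187.0], 0.63)]
top magazine [([188.0, 134.0], 0.86)]
scene plate_a_mid [([284.0, 152.0], 0.93), ([305.0, 194.0], 0.31), ([295.0, 170.0], 0.27)]
scene post_left [([292.0, 166.0], 0.61), ([308.0, 197.0], 0.45)]
scene fixture [([216.0, 264.0], 0.59)]
scene magazine [([337.0, 171.0], 0.63)]
```

View pics/t1.png

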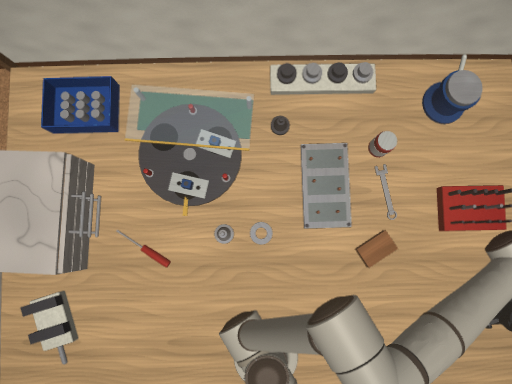

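View pics/s1.png

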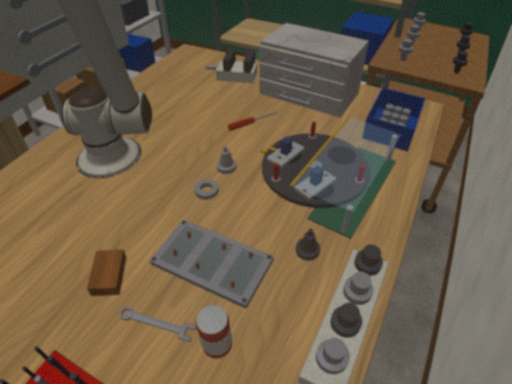

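```bash
python3 - <<'E'
from h import *
im=cv2.imread('pics/t1.png')
a=cv2.resize(im[85:215,125:255],(600,600),interpolation=cv2.INTER_CUBIC)
b=cv2.resize(im[135:235,295:360],(390,600),interpolation=cv2.INTER_CUBIC)
o=np.hstack([a,b]); o=cv2.resize(o,(800,485),interpolation=cv2.INTER_AREA); cv2.imwrite('pics/c1.png',o)
# colour based
hsv=cv2.cvtColor(im,cv2.COLOR_BGR2HSV)
def blobs(m,z,name,box):
  M=np.zeros_like(m);x0,x1,y0,y1=box;M[y0:y1,x0:x1]=m[y0:y1,x0:x1]
  n,l,s,c=cv2.connectedComponentsWithStats(M.astype(np.uint8))
  for i in range(1,n):
    if s[i,4]>=3: print(name,s[i,4],c[i].round(1),at('top',c[i],z).round(0)[:2], proj('scene',at('top',c[i],z)).round(0))
h,s,v=cv2.split(hsv)
red=((h<8)|(h>170))&(s>130)&(v>60)
blobs(red,90,'red',(125,255,85,215))
blobs((h>100)&(h<130)&(s>90),90,'blue',(125,255,85,215))
blobs(((h<20)|(h>165))&(s>50),42,'pin',(303,349,145,226))
g=(s<60)&(v>100)
blobs(g,20,'fix',(298,355,140,230))
E
```

```text
red 37 [146.9 171.5] [573. 355.] [[312. 121.]]
red 23 [224.9 176.3] [555. 117.] [[275. 163.]]
blue 58 [185.8 183.5] [535. 235.] [[286. 138.]]
pin 27 [347.9 154.6] [ 624. -268.] [[229. 289.]]
pin 9 [310.4 158.3] [ 614. -149.] [[250. 249.]]
pin 10 [339.3 157.3] [ 616. -241.] [[232. 278.]]
pin 9 [313.4 180.3] [ 544. -157.] [[223. 241.]]
pin 13 [338.6 188.4] [ 518. -235.] [[197. 260.]]
pin 9 [317.7 211.9] [ 445. -167.] [[188. 230.]]
pin 10 [337.2 211. ] [ 447. -228.] [[174. 247.]]
pin 11 [303. 220.] [ 421. -121.] [[190. 214.]]
fix 3901 [325.4 185.3] [ 530. -197.] [[211. 256.]]
```

View pics/c1.png

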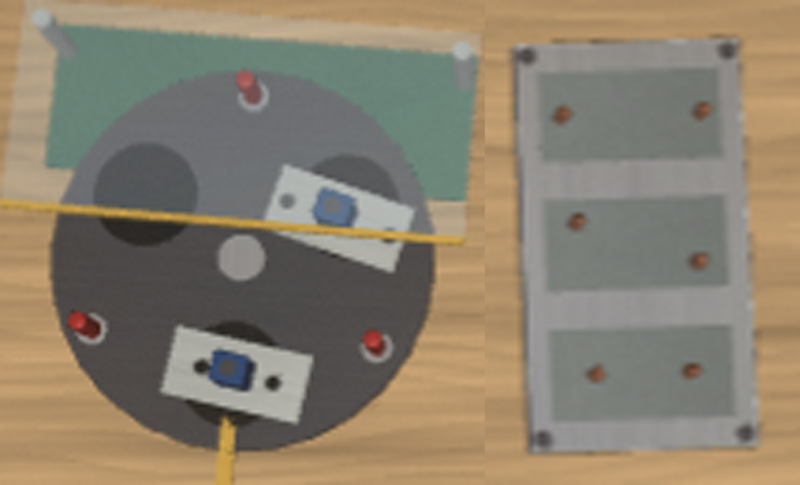

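```bash
cat >> h.py <<'E'
def plate_pose(n,im,px,z,vmin=150):
    """light plate blob round px -> centre, long-axis angle from +y (ccw), sizes, on plane z"""
    hsv=cv2.cvtColor(im,cv2.COLOR_RGB2HSV); h,s,v=cv2.split(hsv)
    m=(((s<45)&(v>vmin))|((h>100)&(h<130)&(s>70))).astype(np.uint8)
    m=cv2.morphologyEx(m,cv2.MORPH_CLOSE,np.ones((5,5)))
    k,l=cv2.connectedComponents(m); i=l[int(px[1]),int(px[0])]
    if i==0: return None
    c=max(cv2.findContours((l==i).astype(np.uint8),0,1)[0],key=cv2.contourArea)[:,0]
    P=np.array([at(n,q,z)[:2] for q in c],np.float32)
    bx=cv2.boxPoints(cv2.minAreaRect(P)); e=[bx[1]-bx[0],bx[2]-bx[1]]
    e=sorted(e,key=np.linalg.norm); L=e[1]*np.sign(e[1][1])
    return bx.mean(0).round(1), round(float(np.arctan2(-L[0],L[1])),3), [round(float(np.linalg.norm(q)),1) for q in e],(l==i).sum()
def fixpts(p,pat,z):
    x,y,t=p; c,s=np.cos(t),np.sin(t); o=[]
    for k in range(3):
        for sg in(1,-1):
            q=np.array([85*(k-1),0])+sg*np.array(pat[k]); o.append([x+c*q[0]-s*q[1],y+s*q[0]+c*q[1],z])
    return np.array(o)
E
python3 - <<'E'
from h import *
from scipy.optimize import least_squares
im=cv2.imread('pics/t1.png')[:,:,::-1].copy()
print(plate_pose('top',im,(187,186),40))
pat=[(0,31),(14,39),(0,46)]
obs=np.array([(317.7,211.9),(337.2,211.0),(313.4,180.3),(338.6,188.4),(310.4,158.3),(339.3,157.3)])
f=lambda p:(proj('top',fixpts(p,pat,32))-obs).ravel()
r=least_squares(f,[530,-197,0]); print('fix',r.x.round(4),r.fun.round(1))
for k in(-85,0,85): print('nest',(r.x[:2]+k*np.array([np.cos(r.x[2]),np.sin(r.x[2])])).round(1))
print('scene tips',proj('scene',fixpts(r.x,pat,42)).round(1).tolist())
s=cv2.imread('pics/s1.png'); hs=cv2.cvtColor(s,cv2.COLOR_BGR2HSV)
h,sa,v=cv2.split(hs); m=(((h<20)|(h>165))&(sa>60))
M=np.zeros_like(m);M[220:300,155:272]=m[220:300,155:272]
n,l,st,c=cv2.connectedComponentsWithStats(M.astype(np.uint8))
for i in range(1,n):
  if 3<st[i,4]<60: print(st[i],c[i].round(1))
a=s[215:305,145:280]; cv2.imwrite('pics/c2.png',cv2.resize(a,None,fx=5.5,fy=5.5,interpolation=cv2.INTER_CUBIC))
E
```

```text
(array([536.2, 236.5], dtype=float32), -0.248, [56.5, 116.8], np.int64(664))
fix [ 5.318212e+02 -1.977124e+02  1.830000e-02] [-0.2 -0.2  0.1  0.   0.1  0.1  0.1  0.  -0.1 -0.  -0.   0. ]
nest [ 446.8 -199.3]
nest [ 531.8 -197.7]
nest [ 616.8 -196.2]
scene tips [[188.0, 230.0], [174.1, 247.7], [223.4, 241.5], [196.9, 260.9], [250.4, 249.7], [232.2, 279.2]]
[187 231   4   7  19] [188.3 234.2]
[222 243   4   7  20] [223.4 246. ]
[173 249   4   7  21] [174.4 251.9]
[249 251   3   7  19] [250.  254.3]
[195 262   4   7  19] [196.9 265.1]
[230 281   4   6  20] [231.8 283.5]
```

```bash
cat >> h.py <<'E'
def go(x,y,z,ang=None):
    """print tool-frame shift to reach; first turn about tool y, then shift"""
    s=arm.read_state(); p=np.array(s['position']); R=Ro.from_quat(s['ee_rot']).as_matrix()
    ph=np.arctan2(-R[0,2],R[1,2]); a=ph if ang is None else ang
    R2=Ro.from_rotvec([0,0,a-ph]).as_matrix()@R
    print('t',round(s['clock'],2),'pos',p.round(1),'ang',round(ph,4),'tilt',R[:,1].round(4),'F',np.round(s['contact_force'],1),'w',round(s['gripper_width'],1))
    print('  roty',round(ph-a,4),'shift',(R2.T@(np.array([x,y,z])-p)).round(1))
E
R='{"delta_pos":[0,0,0],"rot":[0,0.1036,0],"jaw":85}'; S='{"delta_pos":[6.1,0,36.1],"rot":[0,0,0],"jaw":85}'; true
python3 -m creep '[{"delta_pos":[0,0,0],"rot":[0,0.1036,0],"jaw":85},{"delta_pos":[0,0,0],"rot":[0,0.1036,0],"jaw":85},{"delta_pos":[0,0,0],"rot":[0,0.1036,0],"jaw":85},{"delta_pos":[0,0,0],"rot":[0,0.1036,0],"jaw":85},{"delta_pos":[0,0,0],"rot":[0,0.1036,0],"jaw":85},{"delta_pos":[6.1,0,36.1],"rot":[0,0,0],"jaw":85},{"delta_pos":[6.1,0,36.1],"rot":[0,0,0],"jaw":85},{"delta_pos":[6.1,0,36.1],"rot":[0,0,0],"jaw":85},{"delta_pos":[6.1,0,36.1],"rot":[0,0,0],"jaw":85},{"delta_pos":[6.1,0,36.1],"rot":[0,0,0],"jaw":85}]'
python3 - <<'E'
from h import *
go(536,236.5,230,-.248)
E
```

```text
clock: 1.33
position: [241.2, -433.2, 231.3]
ee_rot: [0.702, -0.087, 0.087, -0.702]
contact_force: [1.9, 0.5, -0.1]
gripper_width: 85.1
t 1.33 pos [ 241.2 -433.2  231.3] ang -0.2479 tilt [ 2.e-04 -2.e-04 -1.e+00] F [ 1.9  0.5 -0.1] w 85.1
  roty 0.0001 shift [121.4   1.3 721.6]
```

```bash
for i in 1 2; do python3 -m creep '[{"delta_pos":[6.1,0,36],"rot":[0,0,0],"jaw":85},{"delta_pos":[6.1,0,36],"rot":[0,0,0],"jaw":85},{"delta_pos":[6.1,0,36],"rot":[0,0,0],"jaw":85},{"delta_pos":[6.1,0,36],"rot":[0,0,0],"jaw":85},{"delta_pos":[6.1,0,36],"rot":[0,0,0],"jaw":85},{"delta_pos":[6.1,0,36],"rot":[0,0,0],"jaw":85},{"delta_pos":[6.1,0,36],"rot":[0,0,0],"jaw":85},{"delta_pos":[6.1,0,36],"rot":[0,0,0],"jaw":85},{"delta_pos":[6.1,0,36],"rot":[0,0,0],"jaw":85},{"delta_pos":[6.1,0,36],"rot":[0,0,0],"jaw":85}]' >/dev/null; done
python3 - <<'E'
from h import *
snap('top','t2.png'); im=snap('scene','s2.png')
go(536,236.5,54,-.248)
print([(np.round(r['location']).tolist(),round(r['p'],2)) for r in arm.find_in('scene','plate_a_mid')][:4])
print(proj('scene',[536.2,236.5,60]))
E
```

```text
t 3.1 pos [537.1 237.8 230.2] ang -0.2436 tilt [ 7.e-04  2.e-04 -1.e+00] F [-0.9 -0.9  0.1] w 85.2
  roty 0.0044 shift [ -0.9 176.2  -1.6]
[([284.0, 152.0], 0.91)]
[[285.85564506 145.91608334]]
```

View pics/s2.png

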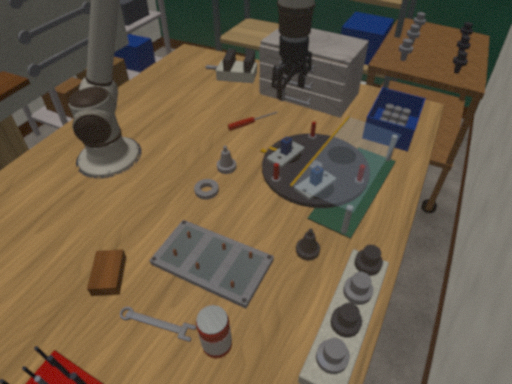

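```bash
python3 -m creep '[{"delta_pos":[-1,20,-1.5],"rot":[0,0.004,0],"jaw":85},{"delta_pos":[0,20,0],"rot":[0,0,0],"jaw":85},{"delta_pos":[0,20,0],"rot":[0,0,0],"jaw":85},{"delta_pos":[0,20,0],"rot":[0,0,0],"jaw":85},{"delta_pos":[0,20,0],"rot":[0,0,0],"jaw":85},{"delta_pos":[0,20,0],"rot":[0,0,0],"jaw":85},{"delta_pos":[0,20,0],"rot":[0,0,0],"jaw":85},{"delta_pos":[0,20,0],"rot":[0,0,0],"jaw":85},{"delta_pos":[0,18,0],"rot":[0,0,0],"jaw":85},{"delta_pos":[0,0,0],"rot":[0,0,0],"jaw":85}]'
python3 -m creep '[{"delta_pos":[0,0,0],"rot":[0,0,0],"jaw":20},{"delta_pos":[0,0,0],"rot":[0,0,0],"jaw":20},{"delta_pos":[0,0,0],"rot":[0,0,0],"jaw":20},{"delta_pos":[0,0,0],"rot":[0,0,0],"jaw":20},{"delta_pos":[0,0,0],"rot":[0,0,0],"jaw":20},{"delta_pos":[0,0,0],"rot":[0,0,0],"jaw":20},{"delta_pos":[0,0,0],"rot":[0,0,0],"jaw":20},{"delta_pos":[0,0,0],"rot":[0,0,0],"jaw":20},{"delta_pos":[0,0,0],"rot":[0,0,0],"jaw":20},{"delta_pos":[0,0,0],"rot":[0,0,0],"jaw":20}]'
```

```text
clock: 3.98
position: [531.4, 229.7, 50.1]
ee_rot: [0.703, -0.091, 0.087, -0.7]
contact_force: [-1.2, 0.3, -0.9]
gripper_width: 85.1
clock: 4.82
position: [535.2, 233.2, 55.0]
ee_rot: [-0.701, 0.087, -0.089, 0.702]
contact_force: [-0.0, 0.4, 6.0]
gripper_width: 29.6
```

```bash
python3 - <<'E'
from h import *
go(535,235,150)
E
python3 -m creep '[{"delta_pos":[0,-10,0],"rot":[0,0,0],"jaw":20},{"delta_pos":[0,-20,0],"rot":[0,0,0],"jaw":20},{"delta_pos":[0,-20,0],"rot":[0,0,0],"jaw":20},{"delta_pos":[0,-20,0],"rot":[0,0,0],"jaw":20},{"delta_pos":[0,-20,0],"rot":[0,0,0],"jaw":20},{"delta_pos":[0,-10,0],"rot":[0,0,0],"jaw":20},{"delta_pos":[0,0,0],"rot":[0,0,0],"jaw":20},{"delta_pos":[0,0,0],"rot":[0,0,0],"jaw":20},{"delta_pos":[0,0,0],"rot":[0,0,0],"jaw":20},{"delta_pos":[0,0,0],"rot":[0,0,0],"jaw":20}]'
python3 - <<'E'
from h import *
snap('top','t3.png'); go(446.8,-199.3,160,.018)
E
```

```text
t 4.82 pos [535.2 233.2  55. ] ang -0.2504 tilt [ 0.0031  0.0018 -1.    ] F [-0.   0.4  6. ] w 29.6
  roty 0.0 shift [ -0.4 -95.    1.9]
clock: 5.65
position: [533.1, 231.7, 151.5]
ee_rot: [0.702, -0.09, 0.088, -0.701]
contact_force: [-0.4, 0.9, -3.0]
gripper_width: 29.3
t 5.7 pos [533.3 231.9 151.7] ang -0.2514 tilt [-0.0028 -0.0018 -1.    ] F [ 1.1  0.1 -3.1] w 29.1
  roty -0.2694 shift [ -94.2   -7.1 -429.6]
```

View pics/t3.png

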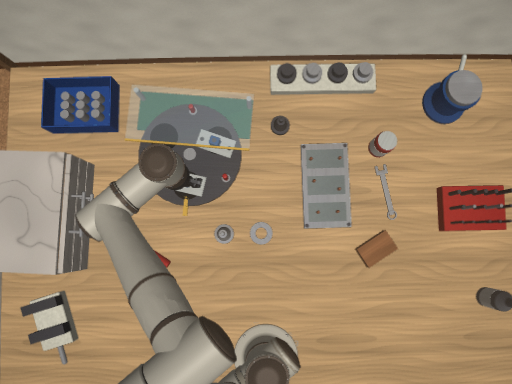

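```bash
python3 -m creep '[{"delta_pos":[0,0,0],"rot":[0,-0.09,0],"jaw":20},{"delta_pos":[0,0,0],"rot":[0,-0.09,0],"jaw":20},{"delta_pos":[0,0,0],"rot":[0,-0.09,0],"jaw":20},{"delta_pos":[-6.3,-0.5,-28.6],"rot":[0,0,0],"jaw":20},{"delta_pos":[-6.3,-0.5,-28.6],"rot":[0,0,0],"jaw":20},{"delta_pos":[-6.3,-0.5,-28.6],"rot":[0,0,0],"jaw":20},{"delta_pos":[-6.3,-0.5,-28.6],"rot":[0,0,0],"jaw":20},{"delta_pos":[-6.3,-0.5,-28.6],"rot":[0,0,0],"jaw":20},{"delta_pos":[-6.3,-0.5,-28.6],"rot":[0,0,0],"jaw":20},{"delta_pos":[-6.3,-0.5,-28.6],"rot":[0,0,0],"jaw":20}]'
python3 -m creep '[{"delta_pos":[-6.3,-0.5,-28.6],"rot":[0,0,0],"jaw":20},{"delta_pos":[-6.3,-0.5,-28.6],"rot":[0,0,0],"jaw":20},{"delta_pos":[-6.3,-0.5,-28.6],"rot":[0,0,0],"jaw":20},{"delta_pos":[-6.3,-0.5,-28.6],"rot":[0,0,0],"jaw":20},{"delta_pos":[-6.3,-0.5,-28.6],"rot":[0,0,0],"jaw":20},{"delta_pos":[-6.3,-0.5,-28.6],"rot":[0,0,0],"jaw":20},{"delta_pos":[-6.3,-0.5,-28.6],"rot":[0,0,0],"jaw":20},{"delta_pos":[-6.3,-0.5,-28.6],"rot":[0,0,0],"jaw":20},{"delta_pos":[0,0,0],"rot":[0,0,0],"jaw":20},{"delta_pos":[0,0,0],"rot":[0,0,0],"jaw":20}]'
python3 - <<'E'
from h import *
go(446.8,-199.3,80,.018)
a=snap('top','t4.png'); b=snap('scene','s4.png'); s=arm.read_state(); print(s['clock'],s['position'])
z=s['position'][2]-24+10
for c in('top','scene'):
  px=proj(c,[s['position'][0],s['position'][1],z])[0]; print(c,px)
  im=a if c=='top' else b
  x,y=int(px[0]),int(px[1]); o=im[y-50:y+50,x-60:x+60][:,:,::-1]
  cv2.imwrite('pics/c4%s.png'%c,o)
o=np.hstack([cv2.resize(cv2.imread('pics/c4%s.png'%c),(400,333),interpolation=2) for c in('top','scene')]); cv2.imwrite('pics/c4.png',o)
E
```

```text
clock: 6.53
position: [492.8, 30.0, 156.1]
ee_rot: [0.707, 0.006, -0.007, -0.707]
contact_force: [1.3, 0.8, -3.1]
gripper_width: 29.1
clock: 7.37
position: [446.8, -199.5, 160.0]
ee_rot: [-0.707, -0.005, 0.006, 0.707]
contact_force: [0.1, 1.4, -3.0]
gripper_width: 29.4
t 7.37 pos [ 446.8 -199.5  160. ] ang 0.0155 tilt [-1.7e-03  3.0e-04 -1.0e+00] F [ 0.1  1.4 -3. ] w 29.4
  roty -0.0025 shift [ 0.2 80.   0.2]
7.4667 [ 447.36518941 -198.14778678  160.24865047]
top [332.84554306 208.96936769]
scene [174.96977851 210.31946788]
```

View pics/c4.png

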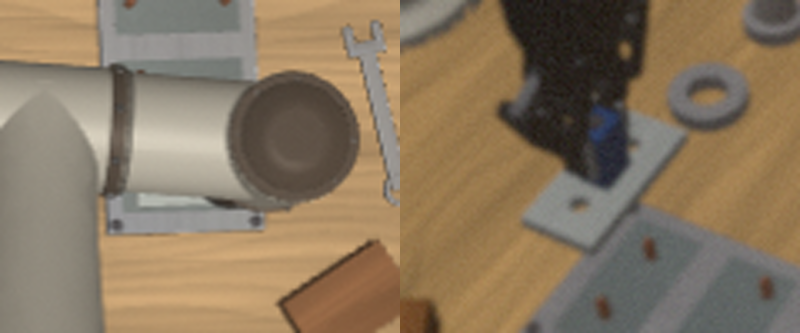

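```bash
cat >> h.py <<'E'
def inhand(obs,pts,zfix=None):
    """obs px in scene of plate-frame pts (top face, x,y); fit x,y,z,theta; print relative to TCP"""
    from scipy.optimize import least_squares
    s=arm.read_state(); p=s['position']; obs=np.array(obs,float)
    def f(q):
        c,sn=np.cos(q[3]),np.sin(q[3])
        X=[[q[0]+c*a-sn*b,q[1]+sn*a+c*b,q[2]] for a,b in pts]
        return np.r_[(proj('scene',X)-obs).ravel(), 0 if zfix is None else (q[2]-zfix)*2]
    r=least_squares(f,[p[0],p[1],p[2]-15,.018]); print('plate top fit',r.x.round(3),'minus tcp',(r.x[:3]-p).round(1),'res',r.fun.round(1))
E
python3 - <<'E'
from h import *
im=cv2.imread('pics/s4.png'); g=cv2.cvtColor(im,cv2.COLOR_BGR2GRAY)
cv2.imwrite('pics/c5.png',cv2.resize(im[190:245,140:210],None,fx=10,fy=10,interpolation=2))
pts=[(-29,-59),(29,-59),(29,59),(0,-31)]
obs=[(151.5,225.4),(171.9,234.1),(200.1,199.9),(167.4,221.2)]
inhand(obs,pts); inhand(obs,pts,145)
E
```

```text
plate top fit [ 4.40276e+02 -1.89150e+02  1.27106e+02  1.60000e-02] minus tcp [ -7.1   9.  -33.1] res [-0.5 -0.1 -0.2  0.  -0.3  0.   1.   0.   0. ]
plate top fit [ 4.51881e+02 -2.00334e+02  1.44981e+02  2.20000e-02] minus tcp [  4.5  -2.2 -15.3] res [-1.1  0.1 -0.1  0.4  0.3 -0.7  0.9  0.  -0. ]
```

View pics/c5.png

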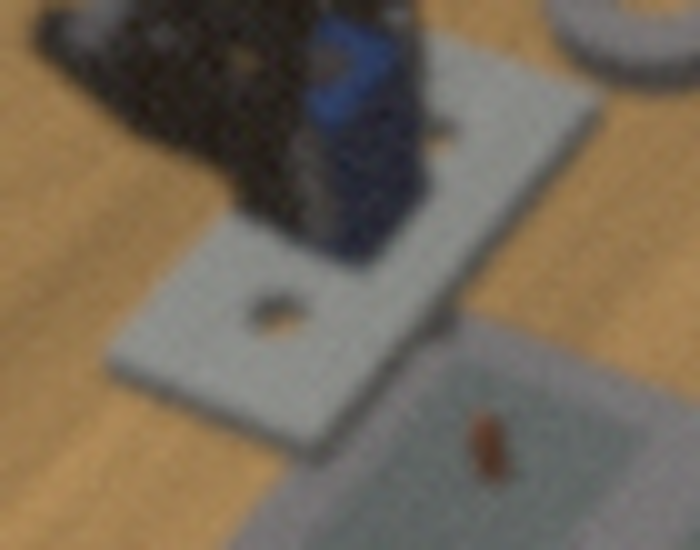

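```bash
python3 - <<'E'
from h import *
pts=[(-29,-59),(29,-59),(29,59),(0,-31),(0,31)]
obs=[(150.25,225.35),(170.75,233.55),(199.95,199.35),(167.05,220.35),(183.6,202.6)]
inhand(obs,pts); inhand(obs,pts,145)
for n in range(3): print(arm.read_state()['position'])
E
python3 -m creep '[{"delta_pos":[0,0,0],"rot":[0,0,0],"jaw":20},{"delta_pos":[0,0,0],"rot":[0,0,0],"jaw":20},{"delta_pos":[0,0,0],"rot":[0,0,0],"jaw":20},{"delta_pos":[0,0,0],"rot":[0,0,0],"jaw":20},{"delta_pos":[0,0,0],"rot":[0,0,0],"jaw":20},{"delta_pos":[0,0,0],"rot":[0,0,0],"jaw":20},{"delta_pos":[0,0,0],"rot":[0,0,0],"jaw":20},{"delta_pos":[0,0,0],"rot":[0,0,0],"jaw":20},{"delta_pos":[0,0,0],"rot":[0,0,0],"jaw":20},{"delta_pos":[0,0,0],"rot":[0,0,0],"jaw":20}]'
```

```text
plate top fit [ 4.46683e+02 -1.96440e+02  1.39934e+02  6.00000e-03] minus tcp [ -0.7   1.7 -20.3] res [-0.3 -0.7  0.1  0.3 -0.  -0.2  0.6  0.3 -0.4  0.3  0. ]
plate top fit [ 4.50013e+02 -1.99691e+02  1.44993e+02  8.00000e-03] minus tcp [  2.6  -1.5 -15.3] res [-0.5 -0.6  0.1  0.4  0.2 -0.3  0.6  0.3 -0.4  0.1 -0. ]
[ 447.36518941 -198.14778678  160.24865047]
[ 447.36518941 -198.14778678  160.24865047]
[ 447.36518941 -198.14778678  160.24865047]
clock: 8.3
position: [447.6, -198.3, 160.8]
ee_rot: [-0.707, -0.007, 0.007, 0.707]
contact_force: [0.4, -0.2, -3.4]
gripper_width: 29.5
```

```bash
python3 -m creep '[{"delta_pos":[-1,15,-1],"rot":[0,-0.005,0],"jaw":20},{"delta_pos":[0,15,0],"rot":[0,0,0],"jaw":20},{"delta_pos":[0,15,0],"rot":[0,0,0],"jaw":20},{"delta_pos":[0,15,0],"rot":[0,0,0],"jaw":20},{"delta_pos":[0,15,0],"rot":[0,0,0],"jaw":20},{"delta_pos":[0,12,0],"rot":[0,0,0],"jaw":20},{"delta_pos":[0,0,0],"rot":[0,0,0],"jaw":20},{"delta_pos":[0,0,0],"rot":[0,0,0],"jaw":20},{"delta_pos":[0,0,0],"rot":[0,0,0],"jaw":20},{"delta_pos":[0,0,0],"rot":[0,0,0],"jaw":20}]'
python3 - <<'E'
from h import *
go(446.8,-199.3,45,.018)
im=snap('scene','s6.png')[:,:,::-1]; print(proj('scene',arm.read_state()['position']))
cv2.imwrite('pics/c6.png',cv2.resize(im[195:270,130:220],None,fx=8,fy=8,interpolation=2))
E
```

```text
clock: 9.13
position: [447.5, -199.5, 74.8]
ee_rot: [0.707, 0.009, -0.008, -0.707]
contact_force: [-0.5, 0.1, -3.3]
gripper_width: 29.3
t 9.13 pos [ 447.5 -199.5   74.8] ang 0.024 tilt [ 2.2e-03 -4.0e-04 -1.0e+00] F [-0.5  0.1 -3.3] w 29.3
  roty 0.006 shift [-0.8 29.8  0.2]
[[179.37320684 230.47597809]]
```

View pics/c6.png

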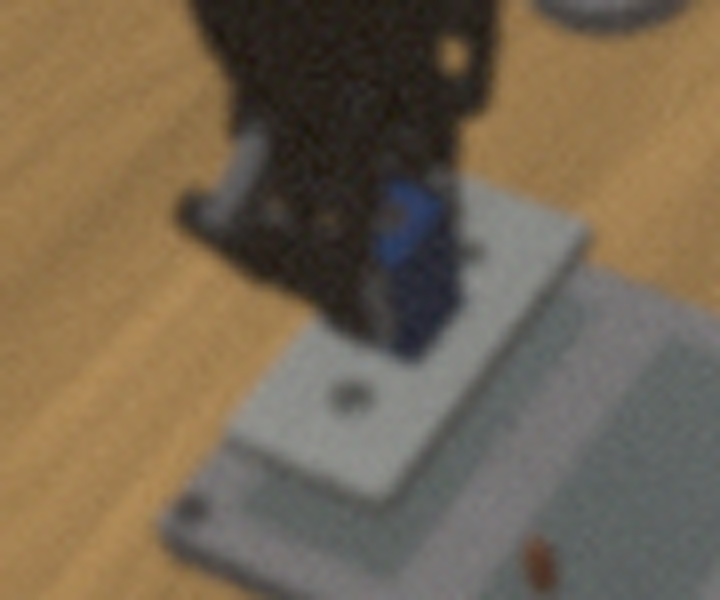

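```bash
python3 - <<'E'
from h import *
pts=[(-29,-59),(29,-59),(29,59),(0,-31),(0,31)]
obs=[(158.06,248.56),(176.8,256.7),(203.3,223.6),(173.3,244.1),(188.3,225.8)]
inhand(obs,pts); inhand(obs,pts,60);inhand(obs,pts,62)
E
```

```text
plate top fit [ 4.41932e+02 -1.92274e+02  4.51100e+01  8.00000e-03] minus tcp [ -5.5   7.2 -29.7] res [-0.5 -0.6  0.2  0.2  0.1 -0.5  0.6 -0.  -0.4  0.9  0. ]
plate top fit [ 4.50579e+02 -2.00700e+02  5.99860e+01  1.10000e-02] minus tcp [  3.1  -1.3 -14.8] res [-0.9 -0.4  0.2  0.5  0.5 -0.9  0.5  0.1 -0.3  0.6 -0. ]
plate top fit [ 4.51740e+02 -2.01831e+02  6.19840e+01  1.20000e-02] minus tcp [  4.3  -2.4 -12.8] res [-1.  -0.4  0.2  0.5  0.5 -0.9  0.5  0.1 -0.2  0.6 -0. ]
```

```bash
python3 -m creep '[{"delta_pos":[-2,2,0],"rot":[0,0,0],"jaw":20},{"delta_pos":[0,2,0],"rot":[0,0,0],"jaw":20},{"delta_pos":[0,2,0],"rot":[0,0,0],"jaw":20},{"delta_pos":[0,2,0],"rot":[0,0,0],"jaw":20},{"delta_pos":[0,2,0],"rot":[0,0,0],"jaw":20},{"delta_pos":[0,2,0],"rot":[0,0,0],"jaw":20},{"delta_pos":[0,0,0],"rot":[0,0,0],"jaw":20},{"delta_pos":[0,0,0],"rot":[0,0,0],"jaw":20},{"delta_pos":[0,0,0],"rot":[0,0,0],"jaw":20},{"delta_pos":[0,0,0],"rot":[0,0,0],"jaw":20}]'
python3 -c "
from h import *
go(446.8,-199.3,45,.018);print(arm.read_state()['wrist_torque'])"
```

```text
clock: 10.02
position: [445.0, -199.5, 61.9]
ee_rot: [0.707, 0.009, -0.008, -0.707]
contact_force: [2.1, -0.6, -4.1]
gripper_width: 29.0
t 10.02 pos [ 445.  -199.5   61.9] ang 0.0239 tilt [ 7.e-04 -2.e-04 -1.e+00] F [ 2.1 -0.6 -4.1] w 29.0
  roty 0.0059 shift [ 1.7 16.9  0.2]
[-0.43536125 -0.35178218 -0.07854396]
```

```bash
python3 -m creep '[{"delta_pos":[0,2,0],"rot":[0,0,0],"jaw":20},{"delta_pos":[0,2,0],"rot":[0,0,0],"jaw":20},{"delta_pos":[0,2,0],"rot":[0,0,0],"jaw":20},{"delta_pos":[0,2,0],"rot":[0,0,0],"jaw":20},{"delta_pos":[0,0,0],"rot":[0,0,0],"jaw":20},{"delta_pos":[0,0,0],"rot":[0,0,0],"jaw":20},{"delta_pos":[0,0,0],"rot":[0,0,0],"jaw":20},{"delta_pos":[0,0,0],"rot":[0,0,0],"jaw":20},{"delta_pos":[0,0,0],"rot":[0,0,0],"jaw":20},{"delta_pos":[0,0,0],"rot":[0,0,0],"jaw":20}]'
python3 -c "
from h import *
go(446.8,-199.3,45,.018);print(arm.read_state()['wrist_torque'])"
```

```text
clock: 10.85
position: [445.7, -199.9, 53.9]
ee_rot: [0.707, 0.009, -0.008, -0.707]
contact_force: [1.9, -5.5, -1.8]
gripper_width: 29.2
t 10.85 pos [ 445.7 -199.9   53.9] ang 0.0241 tilt [ 2.1e-03 -9.0e-04 -1.0e+00] F [ 1.9 -5.5 -1.8] w 29.2
  roty 0.0061 shift [1.1 8.9 0.6]
[-1.75939967 -0.68655825 -0.12204882]
```

```bash
python3 -m creep '[{"delta_pos":[0.4,0,-0.8],"rot":[0,0.005,0],"jaw":20},{"delta_pos":[0,1.5,0],"rot":[0,0,0],"jaw":20},{"delta_pos":[0,1.5,0],"rot":[0,0,0],"jaw":20},{"delta_pos":[0,1.5,0],"rot":[0,0,0],"jaw":20},{"delta_pos":[0,1.5,0],"rot":[0,0,0],"jaw":20},{"delta_pos":[0,1,0],"rot":[0,0,0],"jaw":20},{"delta_pos":[0,0,0],"rot":[0,0,0],"jaw":20},{"delta_pos":[0,0,0],"rot":[0,0,0],"jaw":20},{"delta_pos":[0,0,0],"rot":[0,0,0],"jaw":20},{"delta_pos":[0,0,0],"rot":[0,0,0],"jaw":20}]'
python3 -c "
from h import *
go(446.8,-199.3,45,.018);print(arm.read_state()['wrist_torque'])"
```

```text
clock: 11.68
position: [445.2, -200.2, 46.7]
ee_rot: [0.707, 0.007, -0.006, -0.707]
contact_force: [3.6, -3.4, -3.6]
gripper_width: 29.3
t 11.68 pos [ 445.2 -200.2   46.7] ang 0.0187 tilt [ 4.e-04 -0.e+00 -1.e+00] F [ 3.6 -3.4 -3.6] w 29.3
  roty 0.0007 shift [1.6 1.7 0.8]
[-1.2340242  -0.93364237 -0.13963003]
```

Nearly down; last 2 mm, release and retreat.

```bash
python3 -m creep '[{"delta_pos":[0.3,1,-0.3],"rot":[0,0,0],"jaw":20},{"delta_pos":[0,1,0],"rot":[0,0,0],"jaw":20},{"delta_pos":[0,0.5,0],"rot":[0,0,0],"jaw":20},{"delta_pos":[0,0,0],"rot":[0,0,0],"jaw":20},{"delta_pos":[0,0,0],"rot":[0,0,0],"jaw":85},{"delta_pos":[0,0,0],"rot":[0,0,0],"jaw":85},{"delta_pos":[0,0,0],"rot":[0,0,0],"jaw":85},{"delta_pos":[0,0,0],"rot":[0,0,0],"jaw":85},{"delta_pos":[0,0,0],"rot":[0,0,0],"jaw":85},{"delta_pos":[0,0,0],"rot":[0,0,0],"jaw":85}]'
python3 -m creep '[{"delta_pos":[0,0,0],"rot":[0,0,0],"jaw":85},{"delta_pos":[0,-10,0],"rot":[0,0,0],"jaw":85},{"delta_pos":[0,-30,0],"rot":[0,0,0],"jaw":85},{"delta_pos":[0,-30,0],"rot":[0,0,0],"jaw":85},{"delta_pos":[0,-30,0],"rot":[0,0,0],"jaw":85},{"delta_pos":[0,-30,0],"rot":[0,0,0],"jaw":85},{"delta_pos":[0,-30,0],"rot":[0,0,0],"jaw":85},{"delta_pos":[0,-10,0],"rot":[0,0,0],"jaw":85},{"delta_pos":[0,0,0],"rot":[0,0,0],"jaw":85},{"delta_pos":[0,0,0],"rot":[0,0,0],"jaw":85}]'
python3 - <<'E'
from h import *
im=snap('scene','s7.png')[:,:,::-1];snap('top','t7.png')
cv2.imwrite('pics/c7.png',cv2.resize(im[130:270,130:330],None,fx=4,fy=4,interpolation=2))
X=[[446.8,-199.3,z] for z in (80,30)]; print(proj('scene',X))
go(555,117,230)
E
```

```text
clock: 12.52
position: [445.1, -200.3, 44.1]
ee_rot: [-0.707, -0.006, 0.007, 0.707]
contact_force: [0.4, -0.1, 0.6]
gripper_width: 84.8
clock: 13.35
position: [445.0, -200.2, 214.0]
ee_rot: [-0.707, -0.007, 0.006, 0.707]
contact_force: [0.1, -0.4, -0.3]
gripper_width: 85.1
[[178.86190115 228.97813911]
 [181.90343327 241.64290577]]
t 13.45 pos [ 444.3 -200.2  212.6] ang 0.0184 tilt [-3.4e-03  9.0e-04 -1.0e+00] F [-0.2 -0.8 -0.9] w 85.1
  roty 0.0 shift [116.5 -17.5 315.1]
```

View pics/c7.png

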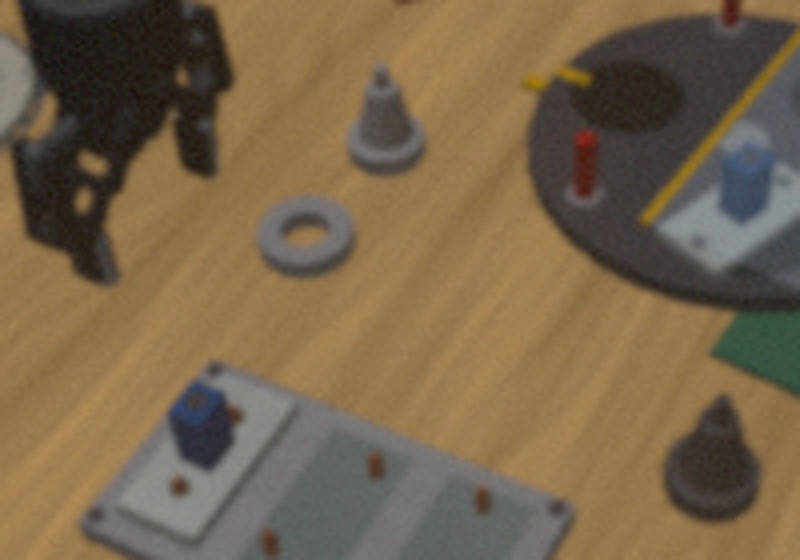

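```bash
python3 - <<'E'
from h import *
from scipy.optimize import least_squares
im=cv2.imread('pics/t7.png'); h,s,v=cv2.split(cv2.cvtColor(im,cv2.COLOR_BGR2HSV))
m=(((h<8)|(h>170))&(s>110)&(v>50)).astype(np.uint8)
n,l,st,c=cv2.connectedComponentsWithStats(m)
for i in range(1,n):
  if 130<c[i][0]<250 and 100<c[i][1]<200 and st[i,4]>5: print(st[i],c[i].round(1))
obs=[]
for q in ((147,171.5),(225,176.3)):
  d=[(np.hypot(*(c[i]-q)),i) for i in range(1,n)]; obs.append(c[min(d)[1]])
obs=np.array(obs)
A=np.radians([120,240])
def P(p,z=65): return np.array([[p[0]+140*np.cos(a+p[2]),p[1]+140*np.sin(a+p[2]),z] for a in A])
r=least_squares(lambda p:(proj('top',P(p))-obs).ravel(),[630,230,0])
print('axis',r.x.round(3),r.fun.round(2)); print(P(r.x).round(1)); print('axis px',proj('top',[r.x[0],r.x[1],30]))
print('scene posts',proj('scene',P(r.x)).round(1).tolist())
p=P(r.x)[1]; ph=np.pi/3+r.x[2]
go(p[0],p[1],212,ph); print(arm.read_state()['joints'], 'phi',ph)
E
```

```text
[189 105   3   3   7] [190. 106.]
[143 168   9   7  41] [146.7 171.3]
[222 173   6   7  28] [224.7 176.2]
axis [ 6.37882e+02  2.34699e+02 -8.00000e-02] [ 0.08  0.01 -0.08 -0.01]
[[577.7 361.1  65. ]
 [558.5 119.4  65. ]]
axis px [[189.0233221  153.49309687]]
scene posts [[313.1, 127.2], [276.4, 169.3]]
t 13.45 pos [ 444.3 -200.2  212.6] ang 0.0184 tilt [-3.4e-03  9.0e-04 -1.0e+00] F [-0.2 -0.8 -0.9] w 85.1
  roty -0.9491 shift [327.9  -0.4  87.3]
[-8.95802265e-02  1.67397008e-01 -3.46155848e-01 -7.35523849e-04
 -1.06069578e+00 -1.46241477e+00] phi 0.9675804104641645
```

```bash
for i in 1 2 3; do python3 -m creep '[{"delta_pos":[0,0,0],"rot":[0,-0.124,0],"jaw":40},{"delta_pos":[0,0,0],"rot":[0,-0.124,0],"jaw":40},{"delta_pos":[0,0,0],"rot":[0,-0.124,0],"jaw":40},{"delta_pos":[0,0,0],"rot":[0,-0.124,0],"jaw":40},{"delta_pos":[0,0,0],"rot":[0,-0.124,0],"jaw":40},{"delta_pos":[0,0,0],"rot":[0,-0.124,0],"jaw":40},{"delta_pos":[0,0,0],"rot":[0,-0.124,0],"jaw":40},{"delta_pos":[0,0,0],"rot":[0,-0.124,0],"jaw":40},{"delta_pos":[0,0,0],"rot":[0,-0.124,0],"jaw":40},{"delta_pos":[0,0,0],"rot":[0,-0.124,0],"jaw":40}]' >/dev/null; done
python3 -m creep '[{"delta_pos":[0,0,0],"rot":[0,-0.124,0],"jaw":40},{"delta_pos":[0,0,0],"rot":[0,-0.124,0],"jaw":40},{"delta_pos":[0,0,0],"rot":[0,-0.124,0],"jaw":40},{"delta_pos":[-32.8,0,-8.7],"rot":[0,0,0],"jaw":40},{"delta_pos":[-32.8,0,-8.7],"rot":[0,0,0],"jaw":40},{"delta_pos":[-32.8,0,-8.7],"rot":[0,0,0],"jaw":40},{"delta_pos":[-32.8,0,-8.7],"rot":[0,0,0],"jaw":40},{"delta_pos":[-32.8,0,-8.7],"rot":[0,0,0],"jaw":40},{"delta_pos":[-32.8,0,-8.7],"rot":[0,0,0],"jaw":40},{"delta_pos":[-32.8,0,-8.7],"rot":[0,0,0],"jaw":40}]'
python3 -c "
from h import *
go(558.5,119.4,120,.9676-np.pi); print(arm.read_state()['joints'])"
```

```text
clock: 16.78
position: [524.5, 24.8, 212.3]
ee_rot: [-0.331, 0.626, -0.625, 0.328]
contact_force: [0.7, -1.1, 0.8]
gripper_width: 40.0
t 16.78 pos [524.5  24.8 212.3] ang -2.1723 tilt [-0.0038 -0.0011 -1.    ] F [ 0.7 -1.1  0.8] w 40.0
  roty 0.0017 shift [-97.5  92.1 -25.5]
[ 3.56240998e-01  2.32569697e-01 -2.62044104e-01 -2.94170783e-04
 -1.08014390e+00  2.18397124e+00]
```

```bash
python3 -m creep '[{"delta_pos":[-32.5,0,-8.5],"rot":[0,0,0],"jaw":40},{"delta_pos":[-32.5,0,-8.5],"rot":[0,0,0],"jaw":40},{"delta_pos":[-32.5,0,-8.5],"rot":[0,0,0],"jaw":40},{"delta_pos":[0,30,0],"rot":[0,0,0],"jaw":40},{"delta_pos":[0,30,0],"rot":[0,0,0],"jaw":40},{"delta_pos":[0,32,0],"rot":[0,0,0],"jaw":40},{"delta_pos":[0,0,0],"rot":[0,0,0],"jaw":40},{"delta_pos":[0,0,0],"rot":[0,0,0],"jaw":40},{"delta_pos":[0,0,0],"rot":[0,0,0],"jaw":40},{"delta_pos":[0,0,0],"rot":[0,0,0],"jaw":40}]'
python3 - <<'E'
from h import *
go(558.5,119.4,52,.9676-np.pi)
im=snap('scene','s8.png')[:,:,::-1]
cv2.imwrite('pics/c8.png',cv2.resize(im[90:230,230:390],None,fx=4,fy=4,interpolation=2))
E
```

```text
clock: 17.62
position: [560.6, 118.5, 124.2]
ee_rot: [0.328, -0.625, 0.626, -0.331]
contact_force: [0.2, -0.1, 0.1]
gripper_width: 40.1
t 17.62 pos [560.6 118.5 124.2] ang -2.1722 tilt [ 0.0033  0.0011 -1.    ] F [ 0.2 -0.1  0.1] w 40.1
  roty 0.0018 shift [ 0.6 72.2 -2.4]
```

View pics/c8.png

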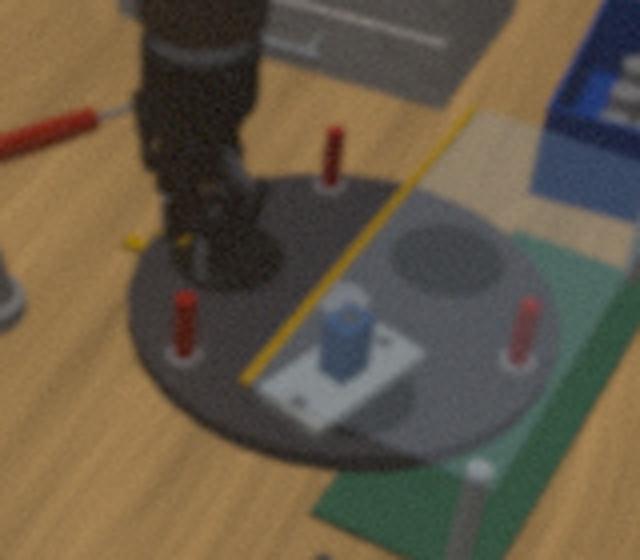

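```bash
python3 -m creep '[{"delta_pos":[0.5,10,-2],"rot":[0,0,0],"jaw":40},{"delta_pos":[0,10,0],"rot":[0,0,0],"jaw":40},{"delta_pos":[0,10,0],"rot":[0,0,0],"jaw":40},{"delta_pos":[0,10,0],"rot":[0,0,0],"jaw":40},{"delta_pos":[0,10,0],"rot":[0,0,0],"jaw":40},{"delta_pos":[0,10,0],"rot":[0,0,0],"jaw":40},{"delta_pos":[0,12,0],"rot":[0,0,0],"jaw":40},{"delta_pos":[0,0,0],"rot":[0,0,0],"jaw":40},{"delta_pos":[0,0,0],"rot":[0,0,0],"jaw":40},{"delta_pos":[0,0,0],"rot":[0,0,0],"jaw":40}]'
python3 -c "
from h import *
go(558.5,119.4,52,.9676-np.pi)"
```

```text
clock: 18.5
position: [557.7, 118.9, 50.4]
ee_rot: [0.329, -0.626, 0.626, -0.33]
contact_force: [0.7, -0.3, 0.6]
gripper_width: 39.9
t 18.5 pos [557.7 118.9  50.4] ang -2.1721 tilt [ 4.e-04 -1.e-04 -1.e+00] F [ 0.7 -0.3  0.6] w 39.9
  roty 0.0019 shift [-0.8 -1.6  0.4]
```

```bash
for i in 1 2 3; do python3 -m creep '[{"delta_pos":[-0.09,0,-4.9],"rot":[0,0.035,0],"jaw":40},{"delta_pos":[-0.09,0,-4.9],"rot":[0,0.035,0],"jaw":40},{"delta_pos":[-0.09,0,-4.9],"rot":[0,0.035,0],"jaw":40},{"delta_pos":[-0.09,0,-4.9],"rot":[0,0.035,0],"jaw":40},{"delta_pos":[-0.09,0,-4.9],"rot":[0,0.035,0],"jaw":40},{"delta_pos":[-0.09,0,-4.9],"rot":[0,0.035,0],"jaw":40},{"delta_pos":[-0.09,0,-4.9],"rot":[0,0.035,0],"jaw":40},{"delta_pos":[-0.09,0,-4.9],"rot":[0,0.035,0],"jaw":40},{"delta_pos":[-0.09,0,-4.9],"rot":[0,0.035,0],"jaw":40},{"delta_pos":[-0.09,0,-4.9],"rot":[0,0.035,0],"jaw":40}]'; done
python3 - <<'E'
from h import *
p=np.array(arm.read_state()['position']);d=p[:2]-[637.9,234.7];print('r',np.hypot(*d),'alpha',np.degrees(np.arctan2(d[1],d[0]))%360)
go(0,0,0)
E
```

```text
clock: 19.33
position: [524.0, 153.4, 51.2]
ee_rot: [-0.214, 0.674, -0.674, 0.216]
contact_force: [3.9, -2.2, -2.6]
gripper_width: 39.9
clock: 20.17
position: [503.5, 197.4, 51.5]
ee_rot: [-0.093, 0.701, -0.701, 0.096]
contact_force: [4.8, -4.3, -1.4]
gripper_width: 40.2
clock: 21.0
position: [498.0, 245.7, 51.4]
ee_rot: [0.03, 0.707, -0.706, -0.028]
contact_force: [3.4, -2.2, 0.7]
gripper_width: 40.0
r 140.2974616144126 alpha 175.5157874103093
t 21.0 pos [498.  245.7  51.4] ang 3.0593 tilt [ 1.9e-03  5.0e-04 -1.0e+00] F [ 3.4 -2.2  0.7] w 40.0
  roty 0.0 shift [476.3  50.4 285.8]
```

Perfect arc; complete it.

```bash
for i in 1 2 3; do python3 -m creep '[{"delta_pos":[-0.09,0,-4.9],"rot":[0,0.035,0],"jaw":40},{"delta_pos":[-0.09,0,-4.9],"rot":[0,0.035,0],"jaw":40},{"delta_pos":[-0.09,0,-4.9],"rot":[0,0.035,0],"jaw":40},{"delta_pos":[-0.09,0,-4.9],"rot":[0,0.035,0],"jaw":40},{"delta_pos":[-0.09,0,-4.9],"rot":[0,0.035,0],"jaw":40},{"delta_pos":[-0.09,0,-4.9],"rot":[0,0.035,0],"jaw":40},{"delta_pos":[-0.09,0,-4.9],"rot":[0,0.035,0],"jaw":40},{"delta_pos":[-0.09,0,-4.9],"rot":[0,0.035,0],"jaw":40},{"delta_pos":[-0.09,0,-4.9],"rot":[0,0.035,0],"jaw":40},{"delta_pos":[-0.09,0,-4.9],"rot":[0,0.035,0],"jaw":40}]'; done
python3 -m creep '[{"delta_pos":[0,0,0],"rot":[0,0,0],"jaw":40},{"delta_pos":[0,0,0],"rot":[0,0,0],"jaw":40},{"delta_pos":[0,0,0],"rot":[0,0,0],"jaw":40},{"delta_pos":[0,0,0],"rot":[0,0,0],"jaw":40},{"delta_pos":[0,-20,0],"rot":[0,0,0],"jaw":40},{"delta_pos":[0,-30,0],"rot":[0,0,0],"jaw":40},{"delta_pos":[0,-30,0],"rot":[0,0,0],"jaw":40},{"delta_pos":[0,-30,0],"rot":[0,0,0],"jaw":40},{"delta_pos":[0,-30,0],"rot":[0,0,0],"jaw":40},{"delta_pos":[0,-20,0],"rot":[0,0,0],"jaw":40}]'
python3 - <<'E'
from h import *
t=snap('top','t9.png');im=snap('scene','s9.png')
go(536,236,210,3.06)
a=cv2.resize(im[90:230,230:390],(480,420),interpolation=2); b=cv2.resize(t[85:215,125:255],(320,320),interpolation=2); b=cv2.copyMakeBorder(b,0,100,0,0,0)
cv2.imwrite('pics/c9.png',np.hstack([a,b])[:,:,::-1])
E
```

```text
clock: 21.83
position: [510.1, 293.5, 51.3]
ee_rot: [0.152, 0.691, -0.69, -0.151]
contact_force: [0.1, -0.1, 0.3]
gripper_width: 40.2
clock: 22.67
position: [538.7, 334.0, 51.7]
ee_rot: [0.27, 0.655, -0.653, -0.269]
contact_force: [0.2, 0.6, -0.5]
gripper_width: 40.2
clock: 23.5
position: [577.8, 361.4, 51.3]
ee_rot: [0.379, 0.597, -0.596, -0.379]
contact_force: [0.2, -1.2, 0.2]
gripper_width: 40.2
clock: 24.33
position: [577.8, 361.3, 214.3]
ee_rot: [0.379, 0.599, -0.596, -0.378]
contact_force: [0.2, -0.2, 0.3]
gripper_width: 40.1
t 24.43 pos [578.9 362.2 216.1] ang 2.0118 tilt [ 0.008   0.0061 -0.9999] F [-0.1  0.1  0.4] w 40.2
  roty -1.0482 shift [ 32.4   4.9 129.3]
```

View pics/c9.png

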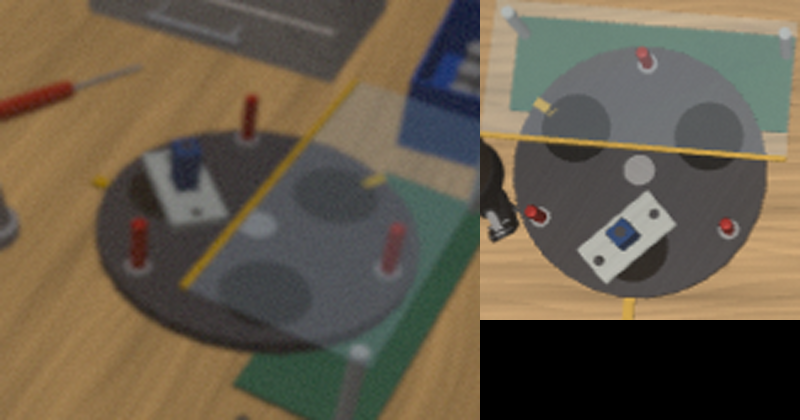

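```bash
python3 - <<'E'
from h import *
im=cv2.imread('pics/t9.png')[:,:,::-1].copy()
px=(125+(623-480)/2.46,85+232/2.46); print(px)
c,a,e,n=plate_pose('top',im,px,40); print(c,a,e,n)
for q in (a,a+np.pi): go(c[0],c[1],212,q)
E
```

```text
(183.130081300813, 179.3089430894309)
[549.3 248.7] 0.694 [56.3, 116.6] 660
t 24.43 pos [578.9 362.2 216.1] ang 2.0118 tilt [ 0.008   0.0061 -0.9999] F [-0.1  0.1  0.4] w 40.2
  roty 1.3178 shift [-95.3   4.6 -68.3]
t 24.43 pos [578.9 362.2 216.1] ang 2.0118 tilt [ 0.008   0.0061 -0.9999] F [-0.1  0.1  0.4] w 40.2
  roty -1.8238 shift [95.3  3.6 68.4]
```

```bash
python3 -m creep '[{"delta_pos":[0,0,0],"rot":[0,-0.1216,0],"jaw":85},{"delta_pos":[0,0,0],"rot":[0,-0.1216,0],"jaw":85},{"delta_pos":[0,0,0],"rot":[0,-0.1216,0],"jaw":85},{"delta_pos":[0,0,0],"rot":[0,-0.1216,0],"jaw":85},{"delta_pos":[0,0,0],"rot":[0,-0.1216,0],"jaw":85},{"delta_pos":[0,0,0],"rot":[0,-0.1216,0],"jaw":85},{"delta_pos":[0,0,0],"rot":[0,-0.1216,0],"jaw":85},{"delta_pos":[0,0,0],"rot":[0,-0.1216,0],"jaw":85},{"delta_pos":[0,0,0],"rot":[0,-0.1216,0],"jaw":85},{"delta_pos":[0,0,0],"rot":[0,-0.1216,0],"jaw":85}]' >/dev/null
python3 -m creep '[{"delta_pos":[0,0,0],"rot":[0,-0.1216,0],"jaw":85},{"delta_pos":[0,0,0],"rot":[0,-0.1216,0],"jaw":85},{"delta_pos":[0,0,0],"rot":[0,-0.1216,0],"jaw":85},{"delta_pos":[0,0,0],"rot":[0,-0.1216,0],"jaw":85},{"delta_pos":[0,0,0],"rot":[0,-0.1216,0],"jaw":85},{"delta_pos":[23.8,0,17.1],"rot":[0,0,0],"jaw":85},{"delta_pos":[23.8,0,17.1],"rot":[0,0,0],"jaw":85},{"delta_pos":[23.8,0,17.1],"rot":[0,0,0],"jaw":85},{"delta_pos":[23.8,0,17.1],"rot":[0,0,0],"jaw":85},{"delta_pos":[0,0,0],"rot":[0,0,0],"jaw":85}]'
python3 -m creep '[{"delta_pos":[0,0,0],"rot":[0,0,0],"jaw":85},{"delta_pos":[0,0,0],"rot":[0,0,0],"jaw":85},{"delta_pos":[0,30,0],"rot":[0,0,0],"jaw":85},{"delta_pos":[0,30,0],"rot":[0,0,0],"jaw":85},{"delta_pos":[0,30,0],"rot":[0,0,0],"jaw":85},{"delta_pos":[0,0,0],"rot":[0,0,0],"jaw":85},{"delta_pos":[0,0,0],"rot":[0,0,0],"jaw":85},{"delta_pos":[0,0,0],"rot":[0,0,0],"jaw":85},{"delta_pos":[0,0,0],"rot":[0,0,0],"jaw":85},{"delta_pos":[0,0,0],"rot":[0,0,0],"jaw":85}]'
python3 -c "
from h import *
go(549,248,52,.694-np.pi);print(arm.read_state()['joints'].round(2))
snap('scene','s10.png')
print([(np.round(r['location']).tolist(),round(r['p'],2)) for r in arm.find_in('scene','plate_a_mid')][:4], proj('scene',[549.3,248.7,60]))"
```

```text
clock: 26.1
position: [545.3, 243.0, 209.9]
ee_rot: [0.241, -0.665, 0.666, -0.238]
contact_force: [0.2, 0.3, 0.5]
gripper_width: 84.8
clock: 26.93
position: [548.7, 248.5, 122.4]
ee_rot: [-0.239, 0.665, -0.665, 0.242]
contact_force: [0.8, -0.1, 0.3]
gripper_width: 84.6
t 26.93 pos [548.7 248.5 122.4] ang -2.4479 tilt [ 0.0032  0.0023 -1.    ] F [ 0.8 -0.1  0.3] w 84.6
  roty -0.0003 shift [ 0.4 70.4  0.5]
[ 0.69  0.44 -0.2   0.   -0.93  1.57]
[([181.0, 242.0], 0.83)] [[291.31897713 144.9293213 ]]
```

Descend and grip, then lift.

```bash
python3 -m creep '[{"delta_pos":[0,14,0],"rot":[0,0,0],"jaw":85},{"delta_pos":[0,14,0],"rot":[0,0,0],"jaw":85},{"delta_pos":[0,14,0],"rot":[0,0,0],"jaw":85},{"delta_pos":[0,14,0],"rot":[0,0,0],"jaw":85},{"delta_pos":[0,14,0],"rot":[0,0,0],"jaw":85},{"delta_pos":[0,0,0],"rot":[0,0,0],"jaw":85},{"delta_pos":[0,0,0],"rot":[0,0,0],"jaw":85},{"delta_pos":[0,0,0],"rot":[0,0,0],"jaw":85},{"delta_pos":[0,0,0],"rot":[0,0,0],"jaw":85},{"delta_pos":[0,0,0],"rot":[0,0,0],"jaw":85}]'
python3 -m creep '[{"delta_pos":[0,0,0],"rot":[0,0,0],"jaw":20},{"delta_pos":[0,0,0],"rot":[0,0,0],"jaw":20},{"delta_pos":[0,0,0],"rot":[0,0,0],"jaw":20},{"delta_pos":[0,0,0],"rot":[0,0,0],"jaw":20},{"delta_pos":[0,0,0],"rot":[0,0,0],"jaw":20},{"delta_pos":[0,0,0],"rot":[0,0,0],"jaw":20},{"delta_pos":[0,0,0],"rot":[0,0,0],"jaw":20},{"delta_pos":[0,0,0],"rot":[0,0,0],"jaw":20},{"delta_pos":[0,0,0],"rot":[0,0,0],"jaw":20},{"delta_pos":[0,0,0],"rot":[0,0,0],"jaw":20}]'
python3 -m creep '[{"delta_pos":[0,-10,0],"rot":[0,0,0],"jaw":20},{"delta_pos":[0,-20,0],"rot":[0,0,0],"jaw":20},{"delta_pos":[0,-20,0],"rot":[0,0,0],"jaw":20},{"delta_pos":[0,-20,0],"rot":[0,0,0],"jaw":20},{"delta_pos":[0,-20,0],"rot":[0,0,0],"jaw":20},{"delta_pos":[0,-18,0],"rot":[0,0,0],"jaw":20},{"delta_pos":[0,0,0],"rot":[0,0,0],"jaw":20},{"delta_pos":[0,0,0],"rot":[0,0,0],"jaw":20},{"delta_pos":[0,0,0],"rot":[0,0,0],"jaw":20},{"delta_pos":[0,0,0],"rot":[0,0,0],"jaw":20}]'
python3 -c "
from h import *
go(616.8,-197.2,160,.018-np.pi)"
```

```text
clock: 27.87
position: [548.2, 247.9, 51.5]
ee_rot: [-0.239, 0.665, -0.665, 0.241]
contact_force: [-0.6, -0.3, -0.1]
gripper_width: 84.9
clock: 28.7
position: [548.1, 247.7, 50.7]
ee_rot: [-0.24, 0.665, -0.665, 0.241]
contact_force: [1.4, 0.5, 3.4]
gripper_width: 29.3
clock: 29.53
position: [546.4, 246.8, 156.2]
ee_rot: [0.242, -0.665, 0.665, -0.239]
contact_force: [-0.2, -0.1, -1.8]
gripper_width: 29.2
t 29.53 pos [546.4 246.8 156.2] ang -2.4488 tilt [-0.0038 -0.0021 -1.    ] F [-0.2 -0.1 -1.8] w 29.2
  roty 0.6748 shift [-62.4  -4.4 445.2]
```

```bash
python3 -m creep '[{"delta_pos":[0,0,0],"rot":[0,0.1125,0],"jaw":20},{"delta_pos":[0,0,0],"rot":[0,0.1125,0],"jaw":20},{"delta_pos":[0,0,0],"rot":[0,0.1125,0],"jaw":20},{"delta_pos":[0,0,0],"rot":[0,0.1125,0],"jaw":20},{"delta_pos":[0,0,0],"rot":[0,0.1125,0],"jaw":20},{"delta_pos":[0,0,0],"rot":[0,0.1125,0],"jaw":20},{"delta_pos":[-4.5,-0.3,31.8],"rot":[0,0,0],"jaw":20},{"delta_pos":[-4.5,-0.3,31.8],"rot":[0,0,0],"jaw":20},{"delta_pos":[-4.5,-0.3,31.8],"rot":[0,0,0],"jaw":20},{"delta_pos":[-4.5,-0.3,31.8],"rot":[0,0,0],"jaw":20}]' > /dev/null
python3 -m creep '[{"delta_pos":[-4.5,-0.3,31.8],"rot":[0,0,0],"jaw":20},{"delta_pos":[-4.5,-0.3,31.8],"rot":[0,0,0],"jaw":20},{"delta_pos":[-4.5,-0.3,31.8],"rot":[0,0,0],"jaw":20},{"delta_pos":[-4.5,-0.3,31.8],"rot":[0,0,0],"jaw":20},{"delta_pos":[-4.5,-0.3,31.8],"rot":[0,0,0],"jaw":20},{"delta_pos":[-4.5,-0.3,31.8],"rot":[0,0,0],"jaw":20},{"delta_pos":[-4.5,-0.3,31.8],"rot":[0,0,0],"jaw":20},{"delta_pos":[-4.5,-0.3,31.8],"rot":[0,0,0],"jaw":20},{"delta_pos":[-4.5,-0.3,31.8],"rot":[0,0,0],"jaw":20},{"delta_pos":[-4.5,-0.3,31.8],"rot":[0,0,0],"jaw":20}]'
python3 -m creep '[{"delta_pos":[0,0,0],"rot":[0,0,0],"jaw":20},{"delta_pos":[0,0,0],"rot":[0,0,0],"jaw":20},{"delta_pos":[0,20,0],"rot":[0,0,0],"jaw":20},{"delta_pos":[0,20,0],"rot":[0,0,0],"jaw":20},{"delta_pos":[0,20,0],"rot":[0,0,0],"jaw":20},{"delta_pos":[0,18,0],"rot":[0,0,0],"jaw":20},{"delta_pos":[0,0,0],"rot":[0,0,0],"jaw":20},{"delta_pos":[0,0,0],"rot":[0,0,0],"jaw":20},{"delta_pos":[0,0,0],"rot":[0,0,0],"jaw":20},{"delta_pos":[0,0,0],"rot":[0,0,0],"jaw":20}]'
python3 - <<'E'
from h import *
go(616.8,-197.2,45,.018-np.pi)
im=snap('scene','s11.png')[:,:,::-1]; p=proj('scene',arm.read_state()['position'])[0]; print(p)
x,y=int(p[0])-45,int(p[1])-40; print(x,y)
cv2.imwrite('pics/c11.png',cv2.resize(im[y:y+75,x:x+90],None,fx=8,fy=8,interpolation=2))
E
```

```text
clock: 31.2
position: [617.9, -197.9, 160.6]
ee_rot: [-0.008, 0.707, -0.707, 0.005]
contact_force: [0.3, -0.3, -2.8]
gripper_width: 28.9
clock: 32.03
position: [619.9, -196.2, 86.1]
ee_rot: [0.006, -0.707, 0.707, -0.008]
contact_force: [0.3, -0.8, -2.3]
gripper_width: 29.5
t 32.03 pos [ 619.9 -196.2   86.1] ang -3.1225 tilt [ 2.8e-03 -5.0e-04 -1.0e+00] F [ 0.3 -0.8 -2.3] w 29.5
  roty 0.0011 shift [ 3.2 41.1  1. ]
[242.0309169  253.38286159]
197 213
```

View pics/c11.png

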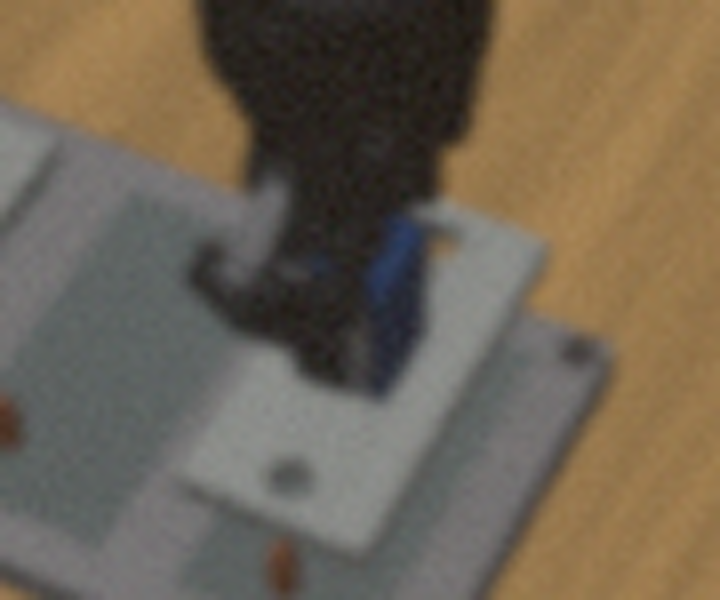

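```bash
python3 - <<'E'
from h import *
pts=[(-29,-59),(29,-59),(29,59),(0,-46),(0,46)]
obs=(np.array([(180,475),(362,552),(546,245),(290,473),(445,238)])+.5)/8-.5+[197,213]
print(arm.read_state()['position'])
inhand(obs,pts); inhand(obs,pts,75); inhand(obs,pts,73)
E
python3 -m creep '[{"delta_pos":[0,0,0],"rot":[0,0,0],"jaw":20},{"delta_pos":[0,0,0],"rot":[0,0,0],"jaw":20},{"delta_pos":[0,0,0],"rot":[0,0,0],"jaw":20},{"delta_pos":[0,0,0],"rot":[0,0,0],"jaw":20},{"delta_pos":[0,0,0],"rot":[0,0,0],"jaw":20},{"delta_pos":[0,0,0],"rot":[0,0,0],"jaw":20},{"delta_pos":[0,0,0],"rot":[0,0,0],"jaw":20},{"delta_pos":[0,0,0],"rot":[0,0,0],"jaw":20},{"delta_pos":[0,0,0],"rot":[0,0,0],"jaw":20},{"delta_pos":[0,0,0],"rot":[0,0,0],"jaw":20}]'
```

```text
[ 619.75574784 -196.25094373   86.1550682 ]
plate top fit [ 6.17912e+02 -1.91072e+02  6.49700e+01  1.20000e-02] minus tcp [ -1.8   5.2 -21.2] res [-0.1 -0.4 -0.  -0.   0.3 -0.2  0.3  0.3 -0.4  0.3  0. ]
plate top fit [ 6.21458e+02 -1.96892e+02  7.49880e+01  1.40000e-02] minus tcp [  1.7  -0.6 -11.2] res [-0.4 -0.3  0.   0.2  0.6 -0.5  0.2  0.5 -0.3 -0.  -0. ]
plate top fit [ 6.20751e+02 -1.95732e+02  7.29900e+01  1.40000e-02] minus tcp [  1.    0.5 -13.2] res [-0.4 -0.3  0.   0.2  0.5 -0.4  0.2  0.4 -0.4  0.  -0. ]
clock: 32.92
position: [618.7, -196.5, 84.4]
ee_rot: [-0.006, 0.707, -0.707, 0.006]
contact_force: [0.9, 1.0, -2.2]
gripper_width: 29.2
```

```bash
python3 -m creep '[{"delta_pos":[3,6,0.8],"rot":[0,0,0],"jaw":20},{"delta_pos":[0,6,0],"rot":[0,0,0],"jaw":20},{"delta_pos":[0,4,0],"rot":[0,0,0],"jaw":20},{"delta_pos":[0,2,0],"rot":[0,0,0],"jaw":20},{"delta_pos":[0,2,0],"rot":[0,0,0],"jaw":20},{"delta_pos":[0,2,0],"rot":[0,0,0],"jaw":20},{"delta_pos":[0,2,0],"rot":[0,0,0],"jaw":20},{"delta_pos":[0,0,0],"rot":[0,0,0],"jaw":20},{"delta_pos":[0,0,0],"rot":[0,0,0],"jaw":20},{"delta_pos":[0,0,0],"rot":[0,0,0],"jaw":20}]'
python3 -c "
from h import *
go(616,-197.2,41,.018-np.pi);print(arm.read_state()['wrist_torque'])"
```

```text
clock: 33.75
position: [615.9, -197.3, 60.7]
ee_rot: [0.006, -0.707, 0.707, -0.007]
contact_force: [-0.2, -0.1, -1.9]
gripper_width: 29.4
t 33.75 pos [ 615.9 -197.3   60.7] ang -3.1233 tilt [ 4.e-04 -1.e-04 -1.e+00] F [-0.2 -0.1 -1.9] w 29.4
  roty 0.0003 shift [-0.1 19.7 -0.1]
[0.05471616 0.00531664 0.03701536]
```

```bash
python3 -m creep '[{"delta_pos":[0,2,0],"rot":[0,0,0],"jaw":20},{"delta_pos":[0,2,0],"rot":[0,0,0],"jaw":20},{"delta_pos":[0,2,0],"rot":[0,0,0],"jaw":20},{"delta_pos":[0,2,0],"rot":[0,0,0],"jaw":20},{"delta_pos":[0,0,0],"rot":[0,0,0],"jaw":20},{"delta_pos":[0,0,0],"rot":[0,0,0],"jaw":20},{"delta_pos":[0,0,0],"rot":[0,0,0],"jaw":20},{"delta_pos":[0,0,0],"rot":[0,0,0],"jaw":20},{"delta_pos":[0,0,0],"rot":[0,0,0],"jaw":20},{"delta_pos":[0,0,0],"rot":[0,0,0],"jaw":20}]'
python3 -c "
from h import *
go(616,-197.2,41,.018-np.pi);print(arm.read_state()['wrist_torque'])"
```

```text
clock: 34.58
position: [616.1, -197.6, 52.4]
ee_rot: [0.006, -0.707, 0.707, -0.007]
contact_force: [3.0, -3.6, -4.9]
gripper_width: 29.1
t 34.58 pos [ 616.1 -197.6   52.4] ang -3.1235 tilt [ 7.e-04 -4.e-04 -1.e+00] F [ 3.  -3.6 -4.9] w 29.1
  roty 0.0001 shift [ 0.1 11.4 -0.4]
[-1.24377627 -0.73320484 -0.04269583]
```

```bash
python3 -m creep '[{"delta_pos":[-0.4,0,0.7],"rot":[0,0,0],"jaw":20},{"delta_pos":[0,1.5,0],"rot":[0,0,0],"jaw":20},{"delta_pos":[0,1.5,0],"rot":[0,0,0],"jaw":20},{"delta_pos":[0,1.5,0],"rot":[0,0,0],"jaw":20},{"delta_pos":[0,1.5,0],"rot":[0,0,0],"jaw":20},{"delta_pos":[0,1.5,0],"rot":[0,0,0],"jaw":20},{"delta_pos":[0,1.5,0],"rot":[0,0,0],"jaw":20},{"delta_pos":[0,1,0],"rot":[0,0,0],"jaw":20},{"delta_pos":[0,0,0],"rot":[0,0,0],"jaw":20},{"delta_pos":[0,0,0],"rot":[0,0,0],"jaw":20}]'
python3 -c "
from h import *
go(616,-197.2,41,.018-np.pi);print(arm.read_state()['wrist_torque'])"
```

```text
clock: 35.42
position: [615.9, -197.9, 42.1]
ee_rot: [-0.007, 0.707, -0.707, 0.006]
contact_force: [0.9, -1.2, -2.9]
gripper_width: 29.6
t 35.42 pos [ 615.9 -197.9   42.1] ang -3.1236 tilt [-7.e-04  2.e-04 -1.e+00] F [ 0.9 -1.2 -2.9] w 29.6
  roty 0.0 shift [-0.1  1.1 -0.7]
[-0.32506641 -0.26181429 -0.00250716]
```

```bash
python3 -m creep '[{"delta_pos":[0,1,0],"rot":[0,0,0],"jaw":20},{"delta_pos":[0,0.5,0],"rot":[0,0,0],"jaw":20},{"delta_pos":[0,0,0],"rot":[0,0,0],"jaw":20},{"delta_pos":[0,0,0],"rot":[0,0,0],"jaw":85},{"delta_pos":[0,0,0],"rot":[0,0,0],"jaw":85},{"delta_pos":[0,0,0],"rot":[0,0,0],"jaw":85},{"delta_pos":[0,0,0],"rot":[0,0,0],"jaw":85},{"delta_pos":[0,0,0],"rot":[0,0,0],"jaw":85},{"delta_pos":[0,0,0],"rot":[0,0,0],"jaw":85},{"delta_pos":[0,0,0],"rot":[0,0,0],"jaw":85}]'
python3 -m creep '[{"delta_pos":[0,0,0],"rot":[0,0,0],"jaw":85},{"delta_pos":[0,-10,0],"rot":[0,0,0],"jaw":85},{"delta_pos":[0,-30,0],"rot":[0,0,0],"jaw":85},{"delta_pos":[0,-30,0],"rot":[0,0,0],"jaw":85},{"delta_pos":[0,-30,0],"rot":[0,0,0],"jaw":85},{"delta_pos":[0,-30,0],"rot":[0,0,0],"jaw":85},{"delta_pos":[0,-30,0],"rot":[0,0,0],"jaw":85},{"delta_pos":[0,-10,0],"rot":[0,0,0],"jaw":85},{"delta_pos":[0,0,0],"rot":[0,0,0],"jaw":85},{"delta_pos":[0,0,0],"rot":[0,0,0],"jaw":85}]'
python3 - <<'E'
from h import *
im=snap('scene','s12.png')[:,:,::-1]
cv2.imwrite('pics/c12.png',cv2.resize(im[110:310,140:390],None,fx=3,fy=3,interpolation=2))
go(577.8,361.2,212,2.0118)
E
```

```text
clock: 36.25
position: [616.2, -198.0, 41.1]
ee_rot: [0.006, -0.707, 0.707, -0.006]
contact_force: [0.2, 0.3, -0.4]
gripper_width: 84.8
clock: 37.08
position: [616.0, -197.8, 211.4]
ee_rot: [-0.006, 0.707, -0.707, 0.007]
contact_force: [0.5, -0.3, -0.5]
gripper_width: 85.0
t 37.13 pos [ 615.4 -197.7  209.9] ang -3.1237 tilt [-1.9e-03  9.0e-04 -1.0e+00] F [ 0.  -0.3 -0.3] w 85.0
  roty -5.1355 shift [ 521.5   -0.9 -204.6]
```

View pics/c12.png

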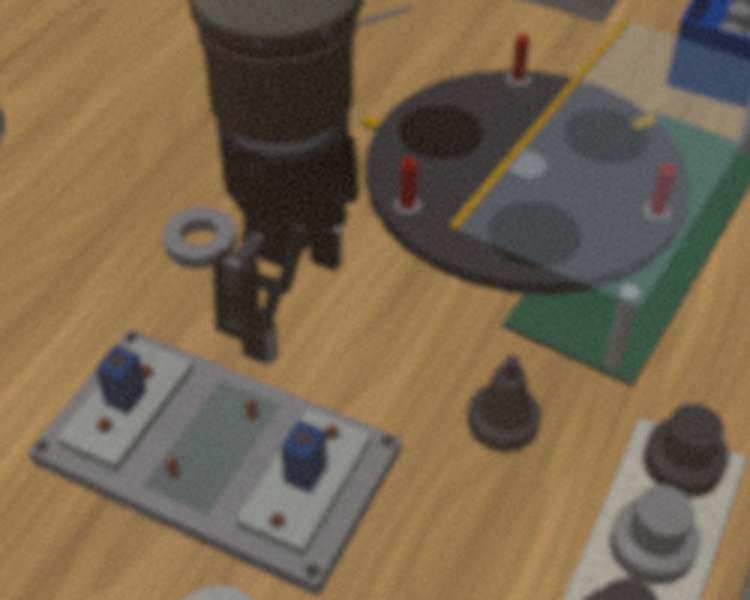

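```bash
python3 -m creep '[{"delta_pos":[0,0,0],"rot":[0,0.1147,0],"jaw":40},{"delta_pos":[0,0,0],"rot":[0,0.1147,0],"jaw":40},{"delta_pos":[0,0,0],"rot":[0,0.1147,0],"jaw":40},{"delta_pos":[0,0,0],"rot":[0,0.1147,0],"jaw":40},{"delta_pos":[0,0,0],"rot":[0,0.1147,0],"jaw":40},{"delta_pos":[0,0,0],"rot":[0,0.1147,0],"jaw":40},{"delta_pos":[0,0,0],"rot":[0,0.1147,0],"jaw":40},{"delta_pos":[0,0,0],"rot":[0,0.1147,0],"jaw":40},{"delta_pos":[0,0,0],"rot":[0,0.1147,0],"jaw":40},{"delta_pos":[0,0,0],"rot":[0,0.1147,0],"jaw":40}]' >/dev/null
python3 -m creep '[{"delta_pos":[34.8,0,-13.6],"rot":[0,0,0],"jaw":40},{"delta_pos":[34.8,0,-13.6],"rot":[0,0,0],"jaw":40},{"delta_pos":[34.8,0,-13.6],"rot":[0,0,0],"jaw":40},{"delta_pos":[34.8,0,-13.6],"rot":[0,0,0],"jaw":40},{"delta_pos":[34.8,0,-13.6],"rot":[0,0,0],"jaw":40},{"delta_pos":[34.8,0,-13.6],"rot":[0,0,0],"jaw":40},{"delta_pos":[34.8,0,-13.6],"rot":[0,0,0],"jaw":40},{"delta_pos":[34.8,0,-13.6],"rot":[0,0,0],"jaw":40},{"delta_pos":[34.8,0,-13.6],"rot":[0,0,0],"jaw":40},{"delta_pos":[34.8,0,-13.6],"rot":[0,0,0],"jaw":40}]' >/dev/null
python3 -m creep '[{"delta_pos":[34.8,0,-13.6],"rot":[0,0,0],"jaw":40},{"delta_pos":[34.8,0,-13.6],"rot":[0,0,0],"jaw":40},{"delta_pos":[34.8,0,-13.6],"rot":[0,0,0],"jaw":40},{"delta_pos":[34.8,0,-13.6],"rot":[0,0,0],"jaw":40},{"delta_pos":[34.8,0,-13.6],"rot":[0,0,0],"jaw":40},{"delta_pos":[0,0,0],"rot":[0,0,0],"jaw":40},{"delta_pos":[0,0,0],"rot":[0,0,0],"jaw":40},{"delta_pos":[0,0,0],"rot":[0,0,0],"jaw":40},{"delta_pos":[0,0,0],"rot":[0,0,0],"jaw":40},{"delta_pos":[0,0,0],"rot":[0,0,0],"jaw":40}]'
python3 -c "
from h import *
go(577.8,361.2,51,2.0118)
im=cv2.imread('pics/s12.png');p=proj('scene',[577.8,361.2,65]);print(p)"
```

```text
clock: 39.63
position: [577.4, 359.6, 210.7]
ee_rot: [-0.379, -0.597, 0.598, 0.379]
contact_force: [0.0, -0.2, -0.4]
gripper_width: 40.0
t 39.63 pos [577.4 359.6 210.7] ang 2.0113 tilt [-7.e-04 -7.e-04 -1.e+00] F [ 0.  -0.2 -0.4] w 40.0
  roty -0.0005 shift [  1.3 159.7  -1.2]
[[313.11023801 127.22077918]]
```

```bash
python3 -m creep '[{"delta_pos":[1.3,20,-1.2],"rot":[0,0,0],"jaw":40},{"delta_pos":[0,20,0],"rot":[0,0,0],"jaw":40},{"delta_pos":[0,20,0],"rot":[0,0,0],"jaw":40},{"delta_pos":[0,20,0],"rot":[0,0,0],"jaw":40},{"delta_pos":[0,20,0],"rot":[0,0,0],"jaw":40},{"delta_pos":[0,20,0],"rot":[0,0,0],"jaw":40},{"delta_pos":[0,20,0],"rot":[0,0,0],"jaw":40},{"delta_pos":[0,19,0],"rot":[0,0,0],"jaw":40},{"delta_pos":[0,0,0],"rot":[0,0,0],"jaw":40},{"delta_pos":[0,0,0],"rot":[0,0,0],"jaw":40}]'
for i in 1 2 3; do python3 -m creep '[{"delta_pos":[-0.09,0,4.9],"rot":[0,-0.035,0],"jaw":40},{"delta_pos":[-0.09,0,4.9],"rot":[0,-0.035,0],"jaw":40},{"delta_pos":[-0.09,0,4.9],"rot":[0,-0.035,0],"jaw":40},{"delta_pos":[-0.09,0,4.9],"rot":[0,-0.035,0],"jaw":40},{"delta_pos":[-0.09,0,4.9],"rot":[0,-0.035,0],"jaw":40},{"delta_pos":[-0.09,0,4.9],"rot":[0,-0.035,0],"jaw":40},{"delta_pos":[-0.09,0,4.9],"rot":[0,-0.035,0],"jaw":40},{"delta_pos":[-0.09,0,4.9],"rot":[0,-0.035,0],"jaw":40},{"delta_pos":[-0.09,0,4.9],"rot":[0,-0.035,0],"jaw":40},{"delta_pos":[-0.09,0,4.9],"rot":[0,-0.035,0],"jaw":40}]'; done
python3 - <<'E'
from h import *
p=np.array(arm.read_state()['position']);d=p[:2]-[637.9,234.7];print('r',np.hypot(*d),'alpha',np.degrees(np.arctan2(d[1],d[0]))%360)
E
```

```text
clock: 40.47
position: [577.8, 361.4, 51.4]
ee_rot: [-0.378, -0.596, 0.598, 0.379]
contact_force: [0.1, 1.3, 0.6]
gripper_width: 40.0
clock: 41.3
position: [540.1, 336.5, 54.6]
ee_rot: [0.269, 0.657, -0.652, -0.267]
contact_force: [1.4, 3.9, -2.6]
gripper_width: 40.1
clock: 42.13
position: [512.7, 297.8, 55.1]
ee_rot: [0.151, 0.694, -0.688, -0.147]
contact_force: [-0.6, 6.6, -1.4]
gripper_width: 39.8
clock: 42.97
position: [499.8, 249.0, 54.8]
ee_rot: [0.029, 0.708, -0.705, -0.025]
contact_force: [-1.3, 3.8, 0.4]
gripper_width: 39.7
r 138.8091978015861 alpha 174.0889771260145
```

```bash
for i in 1 2 3; do python3 -m creep '[{"delta_pos":[-0.09,0,4.9],"rot":[0,-0.035,0],"jaw":40},{"delta_pos":[-0.09,0,4.9],"rot":[0,-0.035,0],"jaw":40},{"delta_pos":[-0.09,0,4.9],"rot":[0,-0.035,0],"jaw":40},{"delta_pos":[-0.09,0,4.9],"rot":[0,-0.035,0],"jaw":40},{"delta_pos":[-0.09,0,4.9],"rot":[0,-0.035,0],"jaw":40},{"delta_pos":[-0.09,0,4.9],"rot":[0,-0.035,0],"jaw":40},{"delta_pos":[-0.09,0,4.9],"rot":[0,-0.035,0],"jaw":40},{"delta_pos":[-0.09,0,4.9],"rot":[0,-0.035,0],"jaw":40},{"delta_pos":[-0.09,0,4.9],"rot":[0,-0.035,0],"jaw":40},{"delta_pos":[-0.09,0,4.9],"rot":[0,-0.035,0],"jaw":40}]'; done
python3 -m creep '[{"delta_pos":[0,0,0],"rot":[0,0,0],"jaw":40},{"delta_pos":[0,0,0],"rot":[0,0,0],"jaw":40},{"delta_pos":[0,0,0],"rot":[0,0,0],"jaw":40},{"delta_pos":[0,0,0],"rot":[0,0,0],"jaw":40},{"delta_pos":[0,-20,0],"rot":[0,0,0],"jaw":40},{"delta_pos":[0,-30,0],"rot":[0,0,0],"jaw":40},{"delta_pos":[0,-30,0],"rot":[0,0,0],"jaw":40},{"delta_pos":[0,-30,0],"rot":[0,0,0],"jaw":40},{"delta_pos":[0,-30,0],"rot":[0,0,0],"jaw":40},{"delta_pos":[0,-20,0],"rot":[0,0,0],"jaw":40}]'
python3 -m creep '[{"delta_pos":[14,0,28],"rot":[0,0,0],"jaw":40},{"delta_pos":[14,0,28],"rot":[0,0,0],"jaw":40},{"delta_pos":[14,0,28],"rot":[0,0,0],"jaw":40},{"delta_pos":[14,0,28],"rot":[0,0,0],"jaw":40},{"delta_pos":[14,0,28],"rot":[0,0,0],"jaw":40},{"delta_pos":[0,0,0],"rot":[0,0,0],"jaw":40},{"delta_pos":[0,0,0],"rot":[0,0,0],"jaw":40},{"delta_pos":[0,0,0],"rot":[0,0,0],"jaw":40},{"delta_pos":[0,0,0],"rot":[0,0,0],"jaw":40},{"delta_pos":[0,0,0],"rot":[0,0,0],"jaw":40}]'
python3 - <<'E'
from h import *
t=snap('top','t13.png');im=snap('scene','s13.png')
bgr=t[:,:,::-1].copy(); h,s,v=cv2.split(cv2.cvtColor(bgr,cv2.COLOR_BGR2HSV))
m=(((h<8)|(h>170))&(s>110)&(v>50)).astype(np.uint8)
n,l,st,c=cv2.connectedComponentsWithStats(m)
print([c[i].round(1).tolist() for i in range(1,n) if 130<c[i][0]<250 and 100<c[i][1]<200 and st[i,4]>5])
cv2.imwrite('pics/f13.png',np.hstack([cv2.resize(q,(400,300),interpolation=3) for q in(t,im)])[:,:,::-1])
E
```

```text
clock: 43.8
position: [504.3, 198.9, 54.3]
ee_rot: [-0.095, 0.701, -0.7, 0.098]
contact_force: [-0.0, -0.1, 0.2]
gripper_width: 40.1
clock: 44.63
position: [525.2, 154.1, 54.3]
ee_rot: [-0.215, 0.673, -0.673, 0.218]
contact_force: [-0.6, -1.5, 0.7]
gripper_width: 40.2
clock: 45.47
position: [560.5, 120.6, 54.4]
ee_rot: [0.329, -0.625, 0.625, -0.332]
contact_force: [0.3, 0.4, -0.3]
gripper_width: 40.2
clock: 46.3
position: [559.6, 121.0, 215.7]
ee_rot: [0.329, -0.625, 0.626, -0.332]
contact_force: [1.0, 1.1, 0.1]
gripper_width: 40.1
clock: 47.13
position: [634.6, -15.1, 212.3]
ee_rot: [-0.33, 0.625, -0.625, 0.331]
contact_force: [-0.1, 0.2, 1.0]
gripper_width: 40.2
[[192.0, 105.8], [146.2, 169.9]]
```

View pics/f13.png

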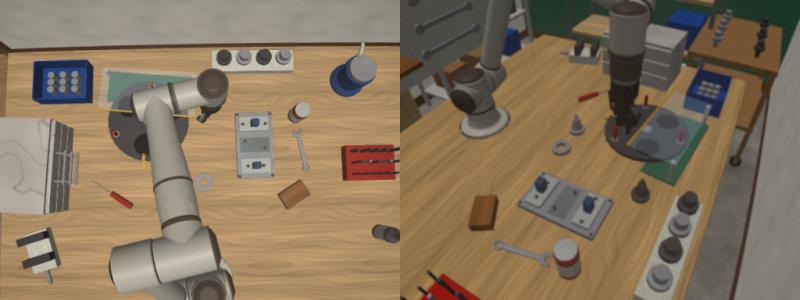

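```bash
python3 - <<'E'
from h import *
for f in('t1','t7','t9','t13'):
  im=cv2.imread(f'pics/{f}.png'); h,s,v=cv2.split(cv2.cvtColor(im,cv2.COLOR_BGR2HSV))
  m=(((h<8)|(h>170))&(s>110)&(v>50)).astype(np.uint8)
  n,l,st,c=cv2.connectedComponentsWithStats(m)
  o=[]
  for i in range(1,n):
    if 130<c[i][0]<250 and 100<c[i][1]<200 and st[i,4]>5:
      z=78 if c[i][1]<110 else 65
      p=at('top',c[i],z)[:2]-[637.9,234.7]; o.append((np.degrees(np.arctan2(p[1],p[0])).round(1),np.hypot(*p).round(0)))
  print(f,o)
im=cv2.imread('pics/t1.png'); h,s,v=cv2.split(cv2.cvtColor(im,cv2.COLOR_BGR2HSV))
m=(h>18)&(h<32)&(s>150)&(v>120)
ys,xs=np.nonzero(m[130:155,126:250]); P=np.array([at('top',(x+126,y+130),106)[:2] for x,y in zip(xs,ys)])
vx,vy,_,_=cv2.fitLine(P.astype(np.float32),cv2.DIST_HUBER,0,.01,.01).ravel(); print(len(xs),'guard yaw deg',np.degrees(np.arctan(-vx/vy)))
E
```

```text
t1 [(np.float64(-3.8), np.float64(142.0)), (np.float64(115.9), np.float64(140.0)), (np.float64(-124.4), np.float64(140.0))]
t7 [(np.float64(-4.0), np.float64(142.0)), (np.float64(115.4), np.float64(140.0)), (np.float64(-124.5), np.float64(140.0))]
t9 [(np.float64(-3.8), np.float64(143.0)), (np.float64(115.4), np.float64(140.0)), (np.float64(-124.5), np.float64(140.0))]
t13 [(np.float64(-6.5), np.float64(143.0)), (np.float64(113.5), np.float64(140.0))]
189 guard yaw deg -5.6535087
```

```bash
python3 -c "
from h import *
import itertools
for n in ('holder_1','screwdriver','spanner','oil_tin','bearing','gauge_box'):
    print(n,[np.round(r['location'],0).tolist() for r in arm.find_in('scene',n)][:2])
a=cv2.imread('pics/s1.png').astype(int);b=cv2.imread('pics/s13.png').astype(int)
d=abs(a-b).max(2)>40
for n,(x,y) in dict(h1=(226,160),h2=(308,245),screw=(240,124),span=(157,323),tin=(213,330),ring=(206,188),box=(107,271)).items(): print(n,d[y-14:y+14,x-14:x+14].sum())
arm.job_done(); print(arm.read_state()['clock'])"
```

```text
holder_1 [[224.0, 164.0], [307.0, 244.0]]
screwdriver [[240.0, 122.0]]
spanner [[160.0, 320.0]]
oil_tin [[212.0, 333.0]]
bearing [[205.0, 188.0], [226.0, 163.0]]
gauge_box [[106.0, 274.0]]
h1 0
h2 0
screw 0
span 0
tin 0
ring 0
box 0
the job is handed in; nothing more can be done
the job is handed in; nothing more can be done
```

Both plates in the magazine are now on the fixture, and the job is handed in; the clock was about 47 s at the last move. There was no third plate: the table came out empty.

- **Plates:** The 62 mm plate is on nest 1 and the 92 mm plate is on nest 3. I matched each plate to its nest from the camera images, so neither had to be tried on a wrong nest. The second plate had shifted and turned on the table, so I measured it again before gripping it.
- **Seating:** Each plate went down over its pins with side forces of about 6 N or less. In the later pictures both lie flat with the pins showing through the holes.
- **Turntable:** I turned it to the -2.094 click and back by the post that stands front right at home.
- **Bystanders:** None of the listed items shows any change between the first and last pictures.

**Home click:** The posts now sit about 2° clockwise of where they started. The angle I measured from the guard edge (-5.7°) lies between the start reading (about -4.4°) and the end reading (-6.5°). I took this as friction slack within the home click and did not nudge the table further. I could only see two of the three posts in that last check.

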